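Stand a tag on edge in a marking fixture and clamp it with the cam-lock key

ROBOT

A 7-joint arm with a two-finger parallel gripper is mounted at the origin on a cart in front of the work surface, level with it; the furniture and walls round the work are solid. World frame = base frame: x ahead of the robot, y to its left, z up, the work surface at z = 0. Lengths are in m, angles in rad, forces in N, time in s.
With the tool pointing down it reaches from about 0.425 to 0.925 m from the base axis. Payload 6.8 kg.
Tool frame: the origin (TCP) lies at the very end of the fingers, on their centre line; the grasp point (between the pads) lies 19 mm behind it; y points along the fingers, z is the direction in which the jaws open and shut, and the axes are right-handed (so a half turn about y gives the same grasp; the last joint's range is limited). The gripper opens to 85 mm and grips with 20 to 120 N. Pads are 22 mm wide; open, the fingers measure 114 mm over their backs; the gripper's body (76 mm by 85 mm) begins 54 mm behind the grasp point. The pads swing forward as they close: fully open they stand 13 mm farther back than shut.
Start: joints at [-1.232, 0.477, 0.022, 1.555, -0.011, 1.109, -0.083], TCP at [0.292, 0.609, 0.231] pointing down, gripper open.
Joint ranges: [-2.96, 2.96], [-0.34, 2.1], [-1.41, 1.46], [0.24, 2.44], [-1.37, 4.51], [0.17, 1.92], [-2.96, 2.96]. Speed limits (rad/s): [2.39, 2.39, 3.14, 3.14, 3.14, 3.14, 3.14].

INTERFACE

Orientations are given as a unit quaternion [w, x, y, z].
In Python, from station import * gives the robot as it stands.
- The arm moves only by the shell command python3 -m jog 'ROWS' [OPENING] [FORCE]. ROWS is JSON, a list of rows, each a list of 2 entries, a list of its own where there are three numbers: the shift along the tool's x, y, z in mm, then the turn about the tool's y in rad. A call has 1 to 20 rows; each row is the pose to reach, as a shift and turn from the pose commanded when the call began, along the tool's axes at that moment; what a row does not reach only later rows make up. A row lasts 1/12 s, in which the tool goes at most 41.7 mm and 7.16 degrees, less where a joint would pass 70% of its speed; a pose out of reach is approached as far as the arm can. A call with a gripper value outside its range is refused whole. OPENING is the finger opening in mm, from 0 to 85.4, set as the call begins (- or left out, the last holds). The fingers move at their own pace and stop on an object; FORCE is the grip in N (left out, the last holds). Time passes only in rows, so rows that repeat a pose let the fingers close. It gives the time, the measured TCP pose, the force and the opening at its end, in the units of the state.
- get_obs(): the state, without advancing time (a new reading comes with each control period).
- read_camera(name): name is "side" or "top" or "wrist"; returns a dict with "img" (384x512x3 uint8, red, green, blue), "depth" (384x512 float32, m along the optical axis (not along the pixel's ray), 0 where there is no reading), "fx", "fy", "cx", "cy" (pixels), "rvec" (rotation vector, rad) and "tvec" (3), from world to camera coordinates, as OpenCV has them. Camera axes: x right, y down, z forward; pixel columns grow to the right and rows downward; lengths in m; the calibration is good to about 2 mm. A picture is of the moment at which its call begins.
- hand_in(): hands the job in, once; it reports no verdict.
The state is a dict: "t": time; "q": joint angles; "joint_vel": joint speeds; "joint_torque": joint torques, N m; "eef_pos": TCP position; "tool_rot": TCP orientation; "contact_force": force on the tool from outside, world axes, zero at the start; "torque": the same for the moment, N m; "gripper_width": opening from 0.0 (shut) to 1.0 (fully open).
Only numpy, scipy, OpenCV 4.12 (cv2) and the standard library are available. Lean on these libraries where they do the work, as an engineer would, in place of code of your own. Each camera call takes 0.05 s, during which the arm holds its last target.

TASK

Get the blank tag ready for edge marking: take it from the grey leaning rest and let it stand by itself on its long thin edge in the marking fixture, midway along the gap between the sprung jaw and the fence. Then take the green-handled key from the wooden block, put it down the fixture's key sleeve and, pressing only lightly, turn it gently back and forth until its tongue finds the hidden slot of the cam lock, push it fully home and turn it clockwise until the jaw clamps the tag firmly. Draw the key out and put it back upright and fully down in a hole of the wooden block, without disturbing the other things on the bench.

Things in the scene. Friction and masses are not known exactly. Their poses are not given: they have to be found in the camera images.
- fixture: Edge-marking fixture, fixed: aluminium base plate 160 x 92 x 12 mm; origin at the centre of its underside, x along its 160 mm (jaw closes towards +x), z up. From -x to +x: grey cam-lock housing (50 x 50 mm, centre x = -48 mm, top 34 mm over the bench) with a dark key sleeve on it, push rod, sprung jaw, fence. Jaw and fence are 50 and 66 mm long in y and stand 11 mm above the plate.
- nest (a point): Point on the base plate (12 mm over the bench) midway in the open gap between jaw and fence, midway along their length; axes as the fixture's. The gap runs along y: it is 14.5 mm wide at the start, fence face at x = +7.25 mm from here, jaw face at -7.25 mm. The tag belongs here, length along y, thickness along x, its long edge on the plate, either face to the fence.
- jaw: Sprung steel jaw of the fixture, 9 x 50 x 11 mm; origin at bench height under the middle of its clamping face. Only the cam lock moves it: up to 10 mm towards the fence (+x). Once it meets the tag it gives way on springs, 2 N/mm, up to 6 mm; it is firm from 3.5 N.
- tag: The blank tag itself; origin at the centre of its face without the black field, axes as tag_center.
- tag_center (a point): Centre of the blank tag: white plate with a black field on one face, 25 (x) x 60 (y) x 8.5 mm (z), 30 g. At the start it leans in the grey rest on a long edge: its free long edge is 25 degrees out of upright, towards -x of the rest (away from the robot); its z axis (black face) looks to +x of the rest and upwards, its x axis down along the lean. The rest covers its lowest 13 mm; the upper 12 mm are free on both sides.
- tag_rest: Grey plastic leaning rest, fixed; foot 64 (x) x 78 (y) x 8 mm; origin at the centre of its underside, z up. The tag's length lies along its y, the tag's lower edge about 17 mm over the bench. Side cheeks at y = +-36 mm stand 22 mm over the bench.
- lock_mouth (a point): Centre of the mouth of the fixture's upright key sleeve, 50 mm over the bench; axes as the fixture's. Round bore of 21.6 mm diameter with a 45-degree lead-in, 4 mm deep and 29.6 mm wide at the mouth. Key pushed home: its tip is 33 mm below this point, its collar 7 mm above it.
- cam_face (a point): Centre of the face of the slotted cam driver, 23 mm down the sleeve; axes as the fixture's (they do not turn with the cam). The face is sprung: it gives way 4 mm downwards, about 0.7 N/mm. Its slot, 22.5 x 7.8 mm, 12 mm deep, starts anywhere within 0.45 rad either side of the fixture's x axis. Off the slot, a lightly pressed tongue glides over the face; in line with it the key goes 10 mm deeper.
- key_grip (a point): Centre of the key's green paddle: 38 mm wide (x), 12 mm thick (y), 34 mm high (z, along the key, away from the tongue). Key 85 mm long, 90 g. Below the paddle: neck, dark collar of 34 mm diameter (underside 28 mm below this point), steel shank 18 mm in diameter, 30 mm long, then the tongue. Starts upright in the wooden block, paddle turned anyhow.
- key_tip (a point): End of the key's flat tongue, 68 mm below the paddle's centre; axes as key_grip. The tongue is 10 mm long, 18 mm wide (along x, as the paddle) and 4 mm thick; either way round fits. Pushed home it has about 0.2 rad of play each way in the slot.
- key: The key itself; origin at the tongue's end, axes as key_grip. In the lock: turning clockwise seen from above closes the jaw, after some lost motion; it takes 0.1 to 0.2 N m, and the cam stays where it is left. The tag is firmly clamped once the slot is 1.25 rad clockwise of the fixture's x axis; hard stop at 1.5 rad. With the play in the slot, turn the paddle to about 1.5 to 1.6 rad clockwise of that axis.
- key_block: Wooden block 50 x 104 x 56 mm, fixed; origin at the centre of its underside, z up, its 104 mm along y. Two upright round holes, 26 mm in diameter and 44 mm deep; the key hangs in one by its collar, which rests on the block's top (tip 40 mm below the top).
- block_hole0 (a point): Mouth centre of the hole at +y of the wooden block, 56 mm over the bench; the key starts in it; axes as the block's.
- block_hole1 (a point): Mouth centre of the hole at -y of the wooden block, 56 mm over the bench; empty; axes as the block's.
- tray: Bystander: small blue tray of small parts, 94 x 127 x 29 mm; origin under its centre.
- screwdriver: Bystander: red-handled screwdriver lying down, 162 mm long, 22 mm high; origin under its centre.
- cutters: Bystander: blue-gripped side cutters lying down, 156 x 59 x 15 mm; origin under their centre.
- flange: Bystander: white turned flange lying flat, 62 x 62 x 21 mm; origin under its centre.

How it is judged:
By the outcome, as a careful person would: the job done as asked, in the order asked, and still so for the second after the job is handed in, with the robot touching nothing.
It also fails if it takes over 64 s, if anything falls off the work surface, if the arm or the gripper's body presses on something with over 40 N, if the wrist force passes 120 N, or if a joint passes its speed limit or range.

## Working session

There is one attempt and no reset: what is moved stays moved. The work goes in short steps, Python scripts to look and compute and a shell command to move; the robot and the scene stay as the last step left them, time stands still between calls to the robot, and variables do not carry over. Pictures are saved under pics/ and viewed, and the job is handed in when it is done.

```bash
ls; mkdir -p pics; python3 - <<'E'
from station import *
import cv2
o=get_obs(); print({k:(v if not hasattr(v,'round') else v) for k,v in o.items()})
for n in ["side","top","wrist"]:
    c=read_camera(n); cv2.imwrite(f"pics/{n}0.png",cv2.cvtColor(c["img"],cv2.COLOR_RGB2BGR)); print(n,c["fx"],c["cx"],c["cy"],c["rvec"],c["tvec"])
E
```

```text
pics
{'t': 0.0, 'q': array([-1.23210358,  0.47779155,  0.02232809,  1.55644153, -0.01149415,
        1.10928547, -0.08309584]), 'joint_vel': array([-0.00145041,  0.00065102, -0.00072209, -0.000312  ,  0.0006176 ,
        0.00058809,  0.00072225]), 'joint_torque': array([ 2.57323936e-04, -5.96458304e+01,  1.60836093e+00, -2.81197125e+01,
        1.24795493e-02,  9.52612900e-03, -9.28380956e-06]), 'eef_pos': array([0.2914068 , 0.60821122, 0.23033541]), 'tool_rot': array([-0.68890982,  0.69016696, -0.15673555,  0.15654648]), 'contact_force': array([-0.21496316, -0.12606301, -0.16419889]), 'torque': array([ 0.0224603 , -0.01599446, -0.00991621]), 'gripper_width': 1.0028854626219526}
side 440.91795657767955 257.06671045157873 191.47005760087288 [ 0.22508747 -2.68302742  1.46775764] [0.59557076 0.09430093 1.05804753]
top 451.1069706250639 253.5312295602937 194.3435646005766 [ 2.2045572  -2.16385089  0.0543476 ] [0.04163896 0.60136343 1.14458122]
wrist 287.5355620808762 255.83380210243234 189.3365380460816 [-2.41283054 -1.52071121 -0.24891071] [-0.67421341 -0.04305519  0.38221793]
```

View pics/top0.png

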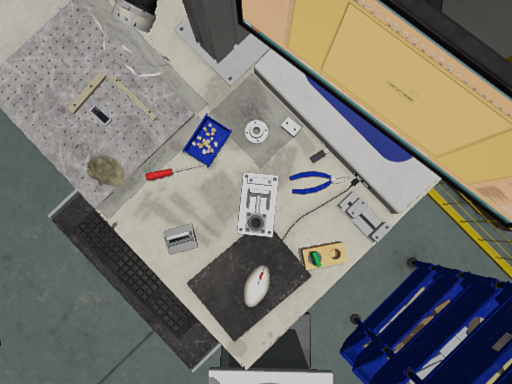

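View pics/side0.png

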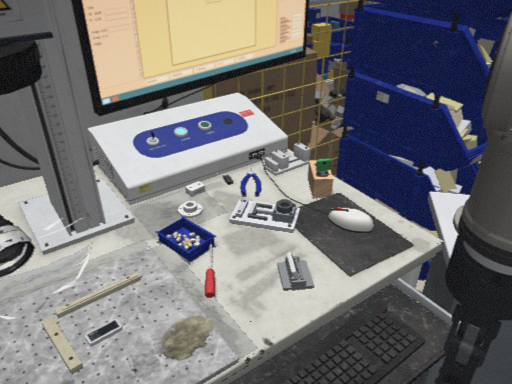

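View pics/wrist0.png

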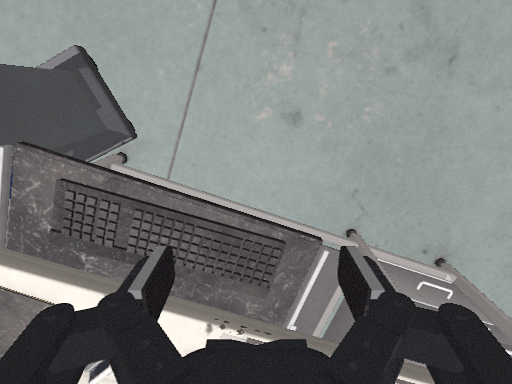

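The top view shows the fixture near (258,205), with its sleeve at (256,222), the rest at (180,238), and the block with the green key at (323,256). The flange, tray, screwdriver and cutters lie beyond them. Next I'll zoom in and measure.

```bash
cat > h.py <<'E'
from station import *
import cv2, numpy as np
from scipy.spatial.transform import Rotation as R
def cam(n): 
    c=read_camera(n); c["R"]=cv2.Rodrigues(np.array(c["rvec"],float))[0]; c["t"]=np.array(c["tvec"],float).ravel(); return c
def ray(c,u,v,z):
    d=c["R"].T@np.array([(u-c["cx"])/c["fx"],(v-c["cy"])/c["fy"],1.0]); o=-c["R"].T@c["t"]
    return o+d*(z-o[2])/d[2]
def cloud(c):
    v,u=np.mgrid[0:384,0:512]; d=c["depth"]
    P=np.stack([(u-c["cx"])/c["fx"]*d,(v-c["cy"])/c["fy"]*d,d],-1)
    return (P-c["t"])@c["R"]
def proj(c,p):
    q=c["R"]@np.array(p)+c["t"]; return c["fx"]*q[0]/q[2]+c["cx"],c["fy"]*q[1]/q[2]+c["cy"]
def crop(c,u0,v0,u1,v1,name,s):
    im=cv2.cvtColor(c["img"][v0:v1,u0:u1],cv2.COLOR_RGB2BGR)
    cv2.imwrite("pics/"+name,cv2.resize(im,None,fx=s,fy=s,interpolation=cv2.INTER_CUBIC))
def tool():
    o=get_obs(); return np.array(o["eef_pos"]),R.from_quat(np.array(o["tool_rot"])[[1,2,3,0]]).as_matrix(),o
E
python3 - <<'E'
from h import *
c=cam("top"); crop(c,150,160,350,280,"topz.png",4)
P=cloud(c)
for n,u,v in [("bench",200,215),("fixplate",246,185),("block",330,252),("rest",180,238)]: print(n,P[v,u].round(4))
print(tool()[:2])
print("ray",[ (n,ray(c,u,v,z).round(4)) for n,u,v,z in [("sleeve",256,222,.05),("key",316,259,.11),("rest",180,238,.02)]])
c=cam("side"); crop(c,220,140,350,300,"sidez.png",4)
E
```

```text
bench [ 0.545   0.1924 -0.002 ]
fixplate [0.6247 0.0729 0.0141]
block [ 0.4562 -0.1462  0.0124]
rest [0.4852 0.2371 0.0328]
(array([0.29150156, 0.60841883, 0.23071221]), array([[ 9.01860789e-01, -3.97005417e-04,  4.32026574e-01],
       [-4.32026747e-01, -1.03679968e-03,  9.01860197e-01],
       [ 8.98816282e-05, -9.99999384e-01, -1.10656593e-03]]))
ray [('sleeve', array([0.5294, 0.045 , 0.05  ])), ('key', array([ 0.4452, -0.0981,  0.11  ])), ('rest', array([0.4848, 0.2393, 0.02  ]))]
```

View pics/topz.png

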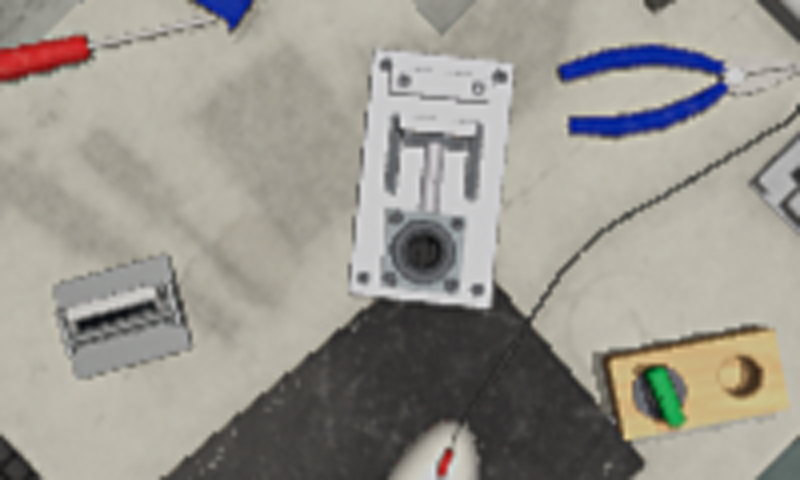

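View pics/sidez.png

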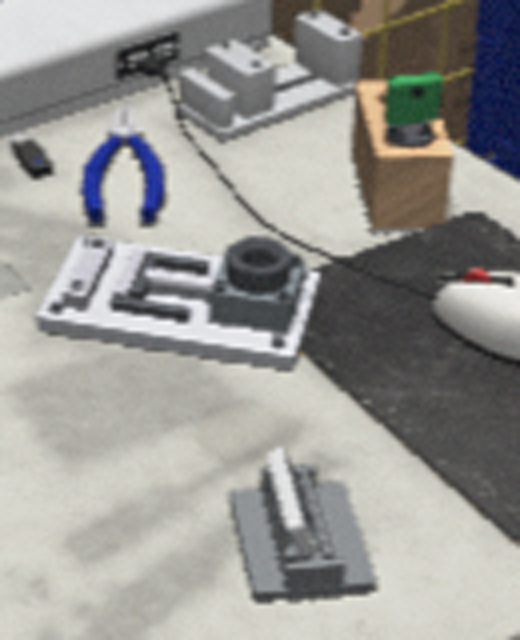

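```bash
python3 - <<'E'
from h import *
c=cam("top")
f=lambda pts,z: np.array([ray(c,150+(u-1.5)/4,160+(v-1.5)/4,z)[:2] for u,v in pts])
for n,pts,z in [("fix",[(377,50),(512,65),(490,308),(349,293)],.012),("rest",[(54,292),(168,256),(191,348),(80,378)],.008),("block",[(607,357),(772,327),(786,410),(625,440)],.056)]:
    q=f(pts,z); e=np.roll(q,-1,0)-q
    print(n,q.mean(0).round(4),np.linalg.norm(e,axis=1).round(4),np.degrees(np.arctan2(e[:,1],e[:,0])).round(1))
print("sleeve",f([(423,251)],.05),"hole1",f([(741,376)],.056),"collar",f([(659,392)],.062),"keytop",f([(650,370),(668,368),(684,421),(666,427)],.107))
print("fence/jaw", f([(388,97),(487,104),(395,117),(476,124)],.023))
print("tag",f([(66,303),(155,290)],.036))
# depth based
P=cloud(c)
g=c["img"].astype(int); m=(g[...,1]-g[...,0]>60)&(g[...,1]-g[...,2]>40)
q=P[m];q=q[(q[:,2]>.09)];print("green",len(q),q.mean(0),q.std(0), np.linalg.svd(q[:,:2]-q[:,:2].mean(0))[2][0])
E
```

```text
fix [0.5754 0.0418] [0.0883 0.158  0.0914 0.1586] [-95.4 175.8  85.1  -5.4]
rest [0.4811 0.2402] [0.0775 0.0614 0.0743 0.0581] [ -71.4 -164.4  106.2   18.6]
block [ 0.45   -0.1246] [0.1038 0.0516 0.101  0.052 ] [ -78.6 -170.   101.6   13. ]
sleeve [[0.52844496 0.04650565]] hole1 [[ 0.45511361 -0.15141471]] collar [[ 0.4447417 -0.1001991]] keytop [[ 0.46092198 -0.08918327]
 [ 0.46230466 -0.09977721]
 [ 0.43145298 -0.10950823]
 [ 0.4277337  -0.0989592 ]]
fence/jaw [[0.62689166 0.0710722 ]
 [0.62352425 0.00732945]
 [0.61407233 0.06631372]
 [0.61050818 0.01417993]]
tag [[0.49129872 0.27195123]
 [0.50058405 0.21575407]]
green 67 [ 0.44543492 -0.09962796  0.10041748] [0.00904625 0.00474884 0.00219557] [-0.92085324 -0.38990937]
```

```bash
cat >> h.py <<'E'
def goto(p,zdeg):
    """print shift (tool x,y,z mm) and turn for target TCP p with tool z axis heading zdeg"""
    x,Rm,o=tool(); s=Rm.T@(np.array(p)-x)*1000; cur=np.degrees(np.arctan2(Rm[1,2],Rm[0,2]))
    d=(cur-zdeg+180)%360-180
    print("t %.2f shift"%o["t"],s.round(1),"turn %.3f"%np.radians(d),"tcp",x.round(4),"zdeg %.2f"%cur,"F",np.round(o["contact_force"],1))
E
python3 -c "
from h import *
goto([.481,.240,.16],17)"
```

```text
t 0.30 shift [ 330.1   71.1 -250.5] turn 0.827 tcp [0.2916 0.6086 0.231 ] zdeg 64.40 F [-1.1 -0.2 -0.5]
```

```bash
python3 -m jog '[[[330,71,-250],0.827],[[330,71,-250],0.827],[[330,71,-250],0.827],[[330,71,-250],0.827],[[330,71,-250],0.827],[[330,71,-250],0.827],[[330,71,-250],0.827],[[330,71,-250],0.827],[[330,71,-250],0.827],[[330,71,-250],0.827],[[330,71,-250],0.827],[[330,71,-250],0.827],[[330,71,-250],0.827],[[330,71,-250],0.827]]' 45
python3 - <<'E'
from h import *
goto([.481,.240,.16],17)
c=cam("wrist"); crop(c,0,0,512,384,"w1.png",1.5)
print(-c["R"].T@c["t"])
E
```

```text
t: 1.47
eef_pos: [0.4807, 0.2426, 0.1605]
tool_rot: [0.569, -0.569, 0.42, -0.42]
contact_force: [0.7, 1.1, 0.4]
gripper_width: 0.525
t 1.47 shift [ 2.6  0.5 -0.4] turn 0.003 tcp [0.4807 0.2426 0.1605] zdeg 17.16 F [0.7 1.1 0.4]
[0.45663543 0.32197509 0.30422334]
```

View pics/w1.png

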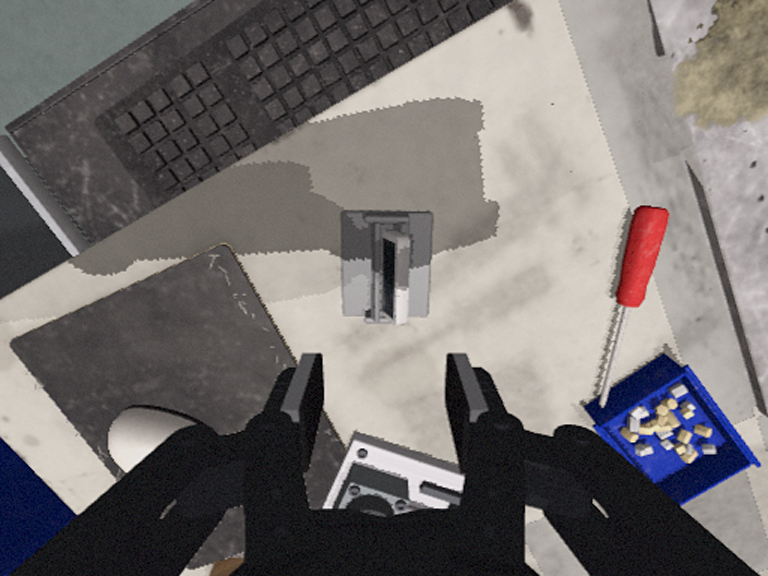

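```bash
python3 - <<'E'
from h import *
c=cam("wrist"); crop(c,215,130,305,225,"w1z.png",6)
np.save("w1.npy",c,allow_pickle=True)
E
```

```text
(no output)
```

View pics/w1z.png

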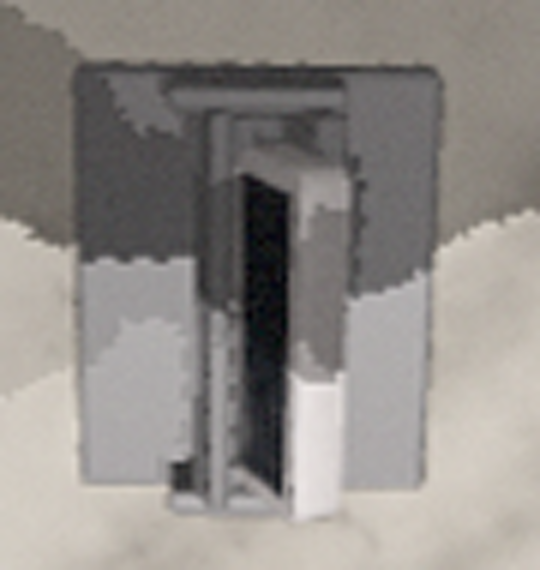

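```bash
python3 - <<'E'
from h import *
c=np.load("w1.npy",allow_pickle=True).item()
f=lambda pts,z: np.array([ray(c,215+(u-2.5)/6,130+(v-2.5)/6,z)[:2] for u,v in pts])
q=f([(75,67),(440,70),(425,490),(82,485)],.008);e=np.roll(q,-1,0)-q
print("rest",q.mean(0).round(4),np.linalg.norm(e,axis=1).round(4),np.degrees(np.arctan2(e[:,1],e[:,0])).round(1))
a=f([(298,170),(293,515)],.043);b=f([(350,174),(343,515)],.0395)
for q in(a,b): print(q.round(4),np.linalg.norm(q[1]-q[0]),np.degrees(np.arctan2(*(q[1]-q[0])[::-1])))
m=(a.mean(0)+b.mean(0))/2; print("top edge mid",m)
P=cloud(c); 
for (u,v) in [(320,300),(325,450),(265,400),(220,400),(400,400),(100,400)]: print(u,v,P[130+v//6,215+u//6].round(4))
E
```

```text
rest [0.4836 0.2393] [0.0626 0.0781 0.0638 0.0777] [  16.7  -72.8 -163.7  106.3]
[[0.4811 0.2689]
 [0.498  0.2135]] 0.05797952785926785 -73.06489868327016
[[0.4894 0.27  ]
 [0.5065 0.2145]] 0.05811829845209395 -72.8475641389402
top edge mid [0.4937209  0.24171716]
320 300 [0.4911 0.2494 0.0423]
325 450 [0.4999 0.2254 0.0423]
265 400 [0.4883 0.2297 0.0373]
220 400 [0.4816 0.2243 0.0285]
400 400 [0.5145 0.2274 0.0101]
100 400 [0.4625 0.211  0.0094]
```

The wrist view at about (258,175) gives a rest yaw of 16.7° and the middle of the tag's top edge at (0.494,0.242). I'll go down to grip the free upper part.

```bash
python3 -c "
from h import *
goto([.4921,.2412,.034],16.7)"
```

```text
t 1.57 shift [  4.9 126.5  10.5] turn 0.009 tcp [0.4806 0.2427 0.1605] zdeg 17.20 F [-0.1  0.3 -0.5]
```

```bash
python3 -m jog '[[[5,40,10],0.009],[[5,80,10],0.009],[[5,100,10],0.009],[[5,100,10],0.009],[[5,100,10],0.009]]' 36
python3 - <<'E'
from h import *
goto([.4921,.2412,.034],16.7)
c=cam("wrist"); crop(c,130,100,386,292,"w2.png",3)
E
```

```text
t: 1.98
eef_pos: [0.4914, 0.2395, 0.0598]
tool_rot: [-0.566, 0.568, -0.423, 0.422]
contact_force: [0.2, 0.5, 0.2]
gripper_width: 0.419
t 1.98 shift [-1.4 25.8  1.2] turn -0.002 tcp [0.4914 0.2395 0.0598] zdeg 16.60 F [0.2 0.5 0.2]
```

View pics/w2.png

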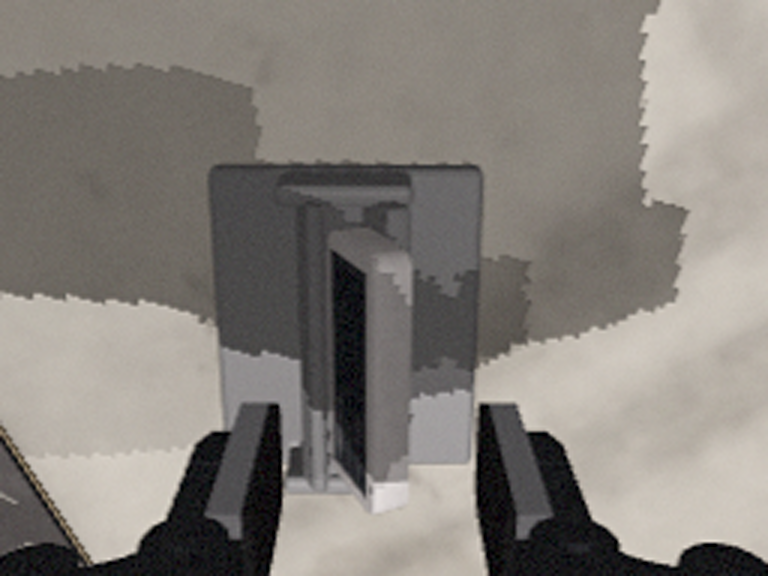

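```bash
python3 -m jog '[[[-1.5,14,1],0],[[-1.5,26,1],0],[[-1.5,26,1],0],[[-1.5,26,1],0]]' 24
python3 -m jog '[[[0,0,0],0],[[0,0,0],0],[[0,0,0],0],[[0,0,0],0],[[0,0,0],0],[[0,0,0],0]]' 0 20
python3 - <<'E'
from h import *
goto([.4921,.2412,.034],16.7)
c=cam("wrist"); crop(c,130,100,386,292,"w3.png",3)
E
```

```text
t: 2.37
eef_pos: [0.4928, 0.2408, 0.0348]
tool_rot: [0.567, -0.567, 0.423, -0.423]
contact_force: [0.0, -0.1, -0.0]
gripper_width: 0.28
t: 2.87
eef_pos: [0.4925, 0.2406, 0.0353]
tool_rot: [0.567, -0.567, 0.423, -0.423]
contact_force: [-2.5, -0.6, 6.1]
gripper_width: 0.122
t 2.87 shift [-0.7  1.3 -0.2] turn -0.004 tcp [0.4925 0.2406 0.0353] zdeg 16.50 F [-2.5 -0.6  6.1]
```

View pics/w3.png

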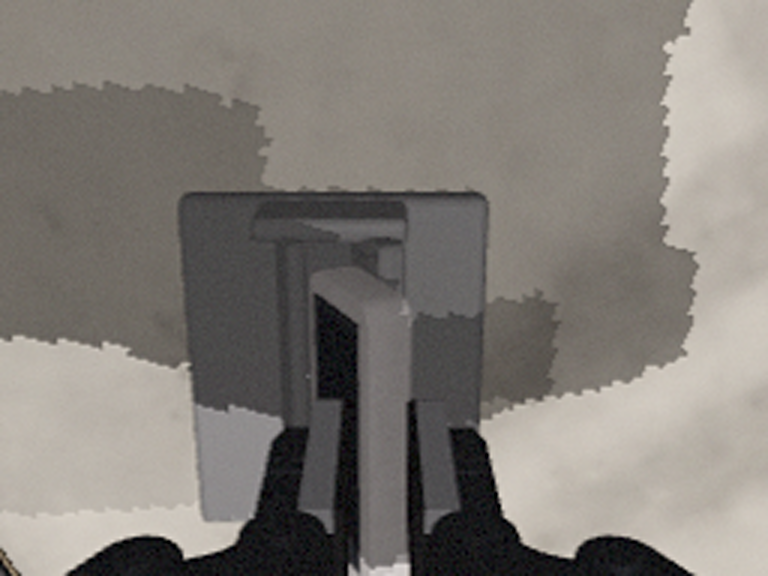

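```bash
python3 -m jog '[[[0,-3,1.4],0],[[0,-6,2.8],0],[[0,-9,4.2],0],[[0,-12,5.6],0],[[0,-15,7],0],[[0,-18,8],0],[[0,-21,8],0],[[0,-30,8],0],[[0,-45,8],0],[[0,-60,8],0],[[0,-60,8],0],[[0,-60,8],0]]'
python3 - <<'E'
from h import *
goto([.4921,.2412,.034],16.7)
c=cam("wrist"); crop(c,130,100,386,292,"w4.png",3)
c=cam("side"); x=tool()[0]; u,v=map(int,proj(c,x)); print(u,v); crop(c,u-50,v-40,u+50,v+40,"s4.png",8)
E
```

```text
t: 3.92
eef_pos: [0.5014, 0.2433, 0.0954]
tool_rot: [0.568, -0.566, 0.423, -0.423]
contact_force: [0.1, 0.0, -0.1]
gripper_width: 0.09
t 3.92 shift [-0.5 61.4 -9.7] turn -0.003 tcp [0.5014 0.2433 0.0954] zdeg 16.50 F [ 0.1  0.  -0.1]
288 240
```

View pics/w4.png

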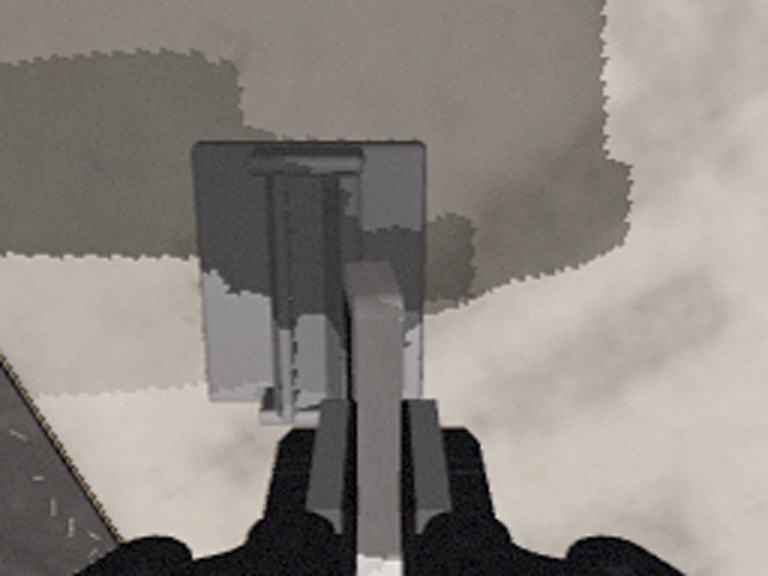

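View pics/s4.png

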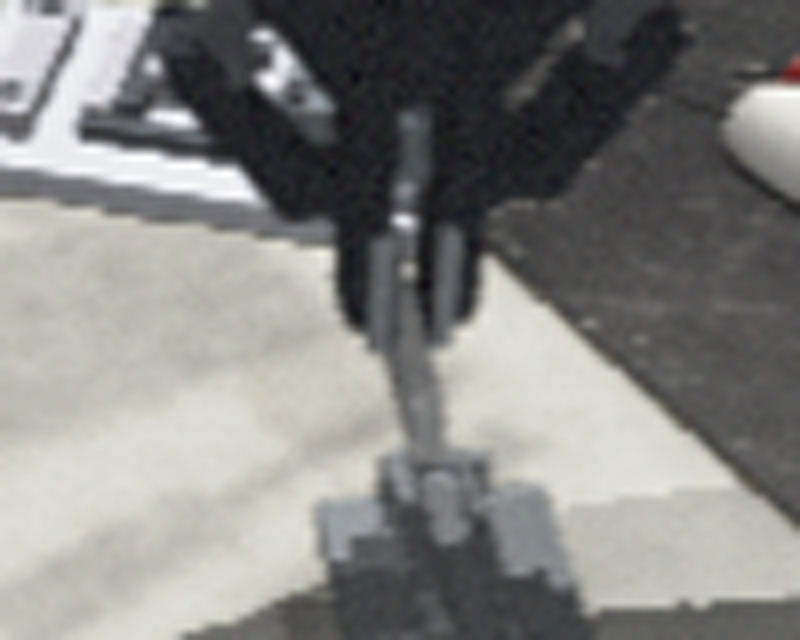

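```bash
python3 -m jog '[[[0,-10,0],0],[[0,-20,0],0],[[0,-20,0],0],[[0,-20,0],0],[[0,-20,0],0]]' 0 60
python3 - <<'E'
from h import *
c=cam("side"); x=tool()[0]; u,v=map(int,proj(c,x)); print(u,v); crop(c,u-50,v-40,u+50,v+40,"s5.png",8)
c=cam("wrist"); crop(c,190,140,318,236,"w5.png",6)
print(proj(c,x), [proj(c,x+np.array([0,0,d])) for d in (-.03,.03)])
E
```

```text
t: 4.43
eef_pos: [0.5004, 0.2429, 0.1144]
tool_rot: [0.567, -0.567, 0.423, -0.423]
contact_force: [-0.2, -0.4, -0.9]
gripper_width: 0.067
289 232
(np.float64(255.07232003883192), np.float64(246.3894557467468)) [(np.float64(255.21906192809718), np.float64(223.35138665947812)), (np.float64(254.86357950568902), np.float64(279.1611397419448))]
```

View pics/s5.png

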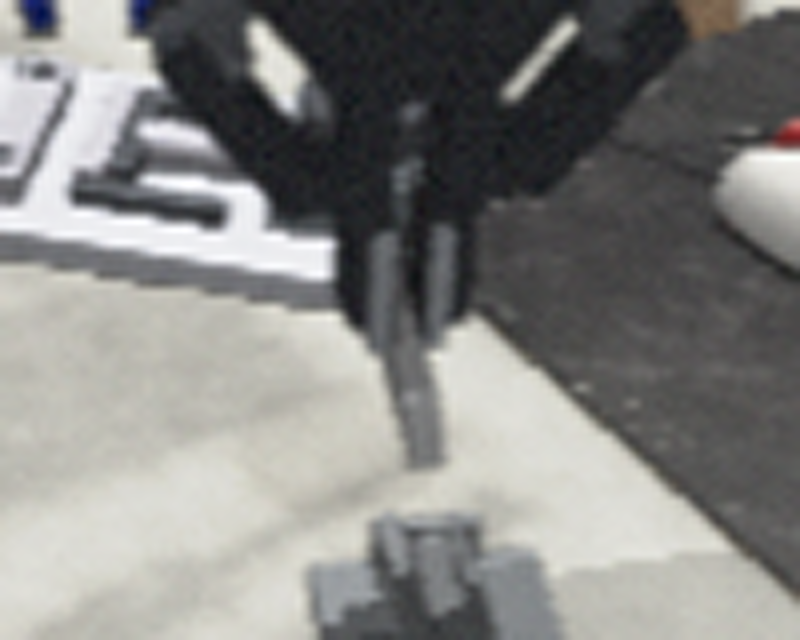

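View pics/w5.png

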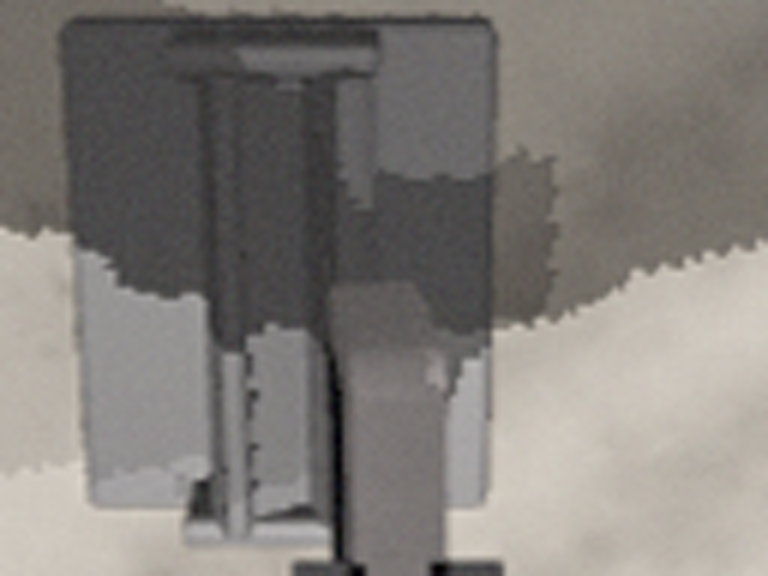

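The tag is held and out of the rest, with about 6–7° of lean left, bottom towards the robot. Next I'll bring the wrist camera over the fixture.

```bash
python3 -c "
from h import *
goto([.585,-.025,.16],-4.8)"
```

```text
t 4.53 shift [280.8 -46.    5.2] turn 0.372 tcp [0.5002 0.2427 0.114 ] zdeg 16.50 F [-0.2  0.7 -0.8]
```

```bash
python3 -m jog '[[[20,-40,0],0],[[60,-46,1],0.1],[[100,-46,2],0.2],[[140,-46,3],0.3],[[180,-46,4],0.37],[[220,-46,5],0.372],[[255,-46,5],0.372],[[280,-46,5],0.372],[[280,-46,5],0.372],[[280,-46,5],0.372],[[280,-46,5],0.372],[[280,-46,5],0.372]]'
python3 - <<'E'
from h import *
goto([.585,-.025,.16],-4.8)
c=cam("wrist"); np.save("w6.npy",c,allow_pickle=True); crop(c,0,0,512,384,"w6.png",1.5)
E
```

```text
t: 5.53
eef_pos: [0.5844, -0.0223, 0.1599]
tool_rot: [0.479, -0.479, 0.52, -0.52]
contact_force: [1.0, -0.2, 0.0]
gripper_width: 0.068
t 5.53 shift [ 2.6 -0.1  0.8] turn 0.002 tcp [ 0.5844 -0.0223  0.1599] zdeg -4.68 F [ 1.  -0.2  0. ]
```

View pics/w6.png

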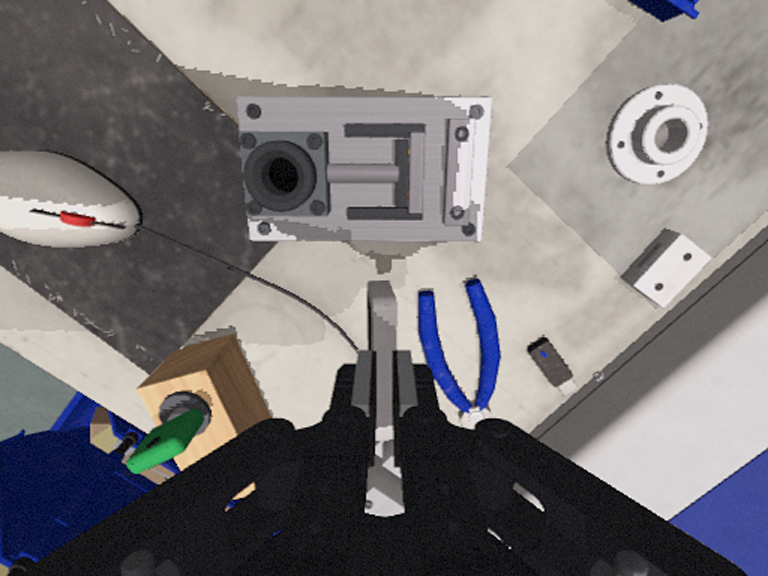

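```bash
python3 - <<'E'
from h import *
c=np.load("w6.npy",allow_pickle=True).item()
crop(c,152,55,342,170,"w6z.png",4)
E
```

```text
(no output)
```

View pics/w6z.png

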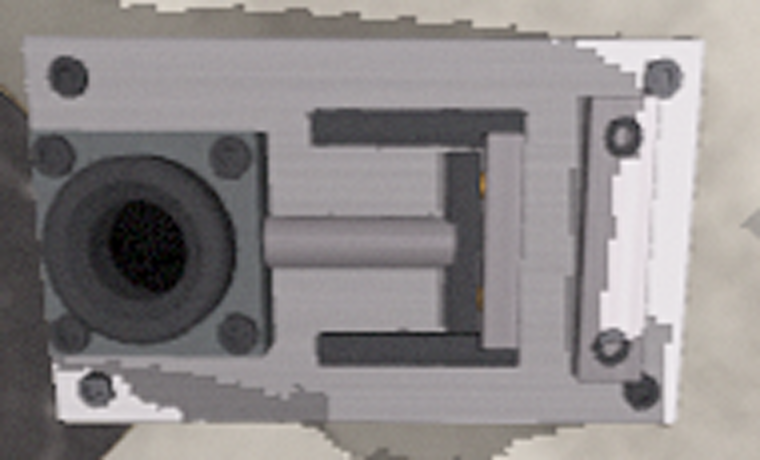

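```bash
python3 - <<'E'
from h import *
c=np.load("w6.npy",allow_pickle=True).item()
f=lambda pts,z: np.array([ray(c,152+(u-1.5)/4,55+(v-1.5)/4,z)[:2] for u,v in pts])
q=f([(25,37),(703,40),(673,424),(58,422)],.012);e=np.roll(q,-1,0)-q
C=q.mean(0)
print("fix",C.round(4),np.linalg.norm(e,axis=1).round(4),np.degrees(np.arctan2(e[:,1],e[:,0])).round(1))
yaw=np.radians(-4.8); X=np.array([np.cos(yaw),np.sin(yaw)]);Y=np.array([-X[1],X[0]])
loc=lambda q:np.c_[(q-C)@X,(q-C)@Y].round(4)
print("jaw front",loc(f([(524,132),(519,350)],.023)),"back",loc(f([(486,135),(481,347)],.023)))
print("fence@23",loc(f([(586,97),(578,380)],.023)),"@12",loc(f([(586,97),(578,380)],.012)))
s=f([(139,249)],.05); print("sleeve",s,loc(s))
s=f([(147,247)],.027); print("bore",s,loc(s))
b=f([(0,0)],0)
E
```

```text
fix [0.5769 0.0398] [0.1582 0.0915 0.1593 0.0917] [ -4.9 -94.9 175.2  84.4]
jaw front [[ 0.0374  0.0252]
 [ 0.0378 -0.025 ]] back [[ 0.0287  0.0245]
 [ 0.0285 -0.0243]]
fence@23 [[ 0.0513  0.0328]
 [ 0.0526 -0.0323]] @12 [[ 0.0528  0.0332]
 [ 0.0541 -0.0344]]
sleeve [[0.53037602 0.04475785]] [[-0.0468  0.001 ]]
bore [[0.52674577 0.04363127]] [[-0.0503 -0.0004]]
```

```bash
python3 -c "
from h import *
goto([.6236,.0352,.055],-5)"
```

```text
t 5.58 shift [-60.4 105.   34.4] turn 0.006 tcp [ 0.5845 -0.0223  0.16  ] zdeg -4.66 F [0.3 0.6 0.6]
```

```bash
python3 -m jog '[[[-30,20,17],0.006],[[-58,50,34],0.006],[[-58,80,34],0.006],[[-58,100,34],0.006],[[-58,105,34],0.006],[[-58,105,34],0.006],[[-58,105,34],0.006],[[-58,105,34],0.006]]'
python3 - <<'E'
from h import *
goto([.6236,.0352,.055],-5)
c=cam("wrist"); np.save("w7.npy",c,allow_pickle=True); crop(c,160,100,352,244,"w7.png",4)
c=cam("top"); crop(c,210,150,310,225,"t7.png",8)
c=cam("side"); crop(c,210,160,310,235,"s7.png",8)
goto([.6236,.0352,.055],-5)
E
```

```text
t: 6.25
eef_pos: [0.6247, 0.0306, 0.0571]
tool_rot: [-0.478, 0.476, -0.521, 0.523]
contact_force: [1.5, -0.7, 0.1]
gripper_width: 0.065
t 6.25 shift [-4.5  2.1 -1.5] turn -0.003 tcp [0.6247 0.0306 0.0571] zdeg -5.18 F [ 1.5 -0.7  0.1]
t 6.40 shift [-4.5  1.8 -1.3] turn -0.003 tcp [0.6245 0.0306 0.0568] zdeg -5.18 F [0.1 0.3 0.9]
```

View pics/w7.png

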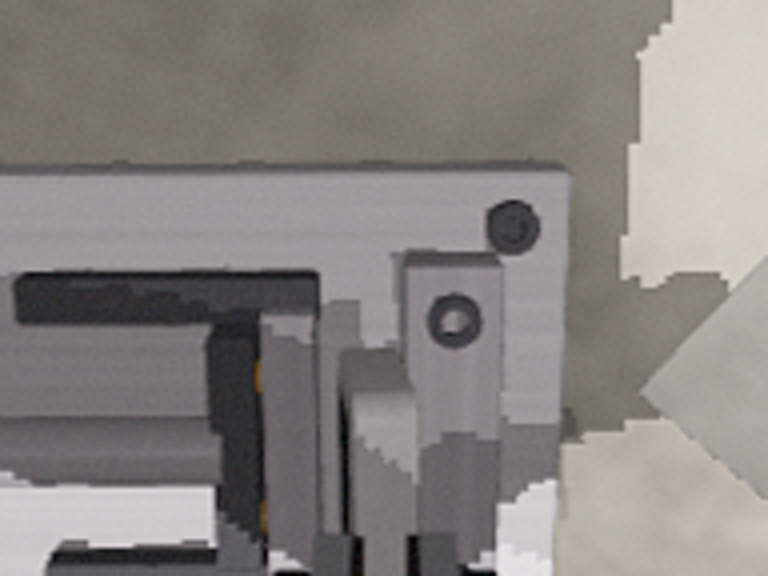

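View pics/s7.png

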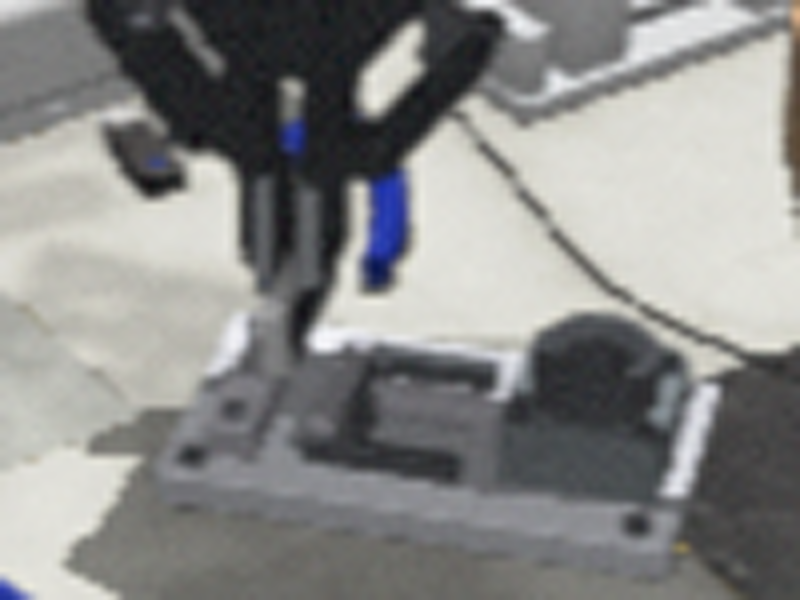

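```bash
python3 -m jog '[[[-2,0,-0.8],0],[[-4.5,0,-1.6],0],[[-4.5,0,-1.6],0],[[-4.5,0,-1.6],0]]'
python3 - <<'E'
from h import *
goto([.6236,.0352,.055],-5)
c=np.load("w7.npy",allow_pickle=True).item()
f=lambda u,v,z: ray(c,160+(u-1.5)/4,100+(v-1.5)/4,z).round(4)
print("fence end",f(450,262,.023),"jaw end",f(295,313,.023),"tag end top",f(380,392,.066),f(380,392,.064),"bottom",f(372,352,.041))
c=cam("wrist"); np.save("w8.npy",c,allow_pickle=True); crop(c,160,100,352,244,"w8.png",4)
E
```

```text
t: 6.73
eef_pos: [0.6223, 0.0359, 0.0554]
tool_rot: [0.477, -0.477, 0.522, -0.522]
contact_force: [0.6, -0.4, -1.2]
gripper_width: 0.071
t 6.73 shift [0.6 0.4 1.3] turn -0.002 tcp [0.6223 0.0359 0.0554] zdeg -5.12 F [ 0.6 -0.4 -1.2]
fence end [0.639  0.0683 0.023 ] jaw end [0.6135 0.0622 0.023 ] tag end top [0.6274 0.0634 0.066 ] [0.6274 0.0626 0.064 ] bottom [0.6259 0.0604 0.041 ]
```

View pics/w8.png

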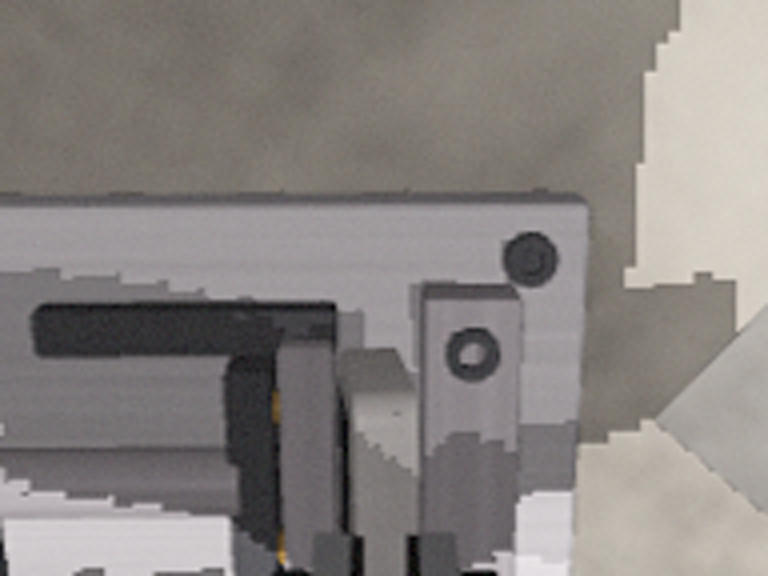

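```bash
python3 -m jog '[[[0.8,3,0.9],0],[[0.8,6,0.9],0],[[0.8,10,0.9],0],[[0.8,14,0.9],0],[[0.8,18,0.9],0],[[0.8,20,0.9],0],[[0.8,20,0.9],0]]'
python3 - <<'E'
from h import *
goto([.6236,.0352,.028],-5)
c=cam("wrist"); np.save("w9.npy",c,allow_pickle=True); crop(c,160,100,352,244,"w9.png",4)
E
```

```text
t: 7.37
eef_pos: [0.6227, 0.0345, 0.0345]
tool_rot: [0.477, -0.477, 0.522, -0.522]
contact_force: [-0.2, 0.2, -0.5]
gripper_width: 0.071
t 7.37 shift [-0.8  6.5  0.9] turn -0.003 tcp [0.6227 0.0345 0.0345] zdeg -5.16 F [-0.2  0.2 -0.5]
```

View pics/w9.png

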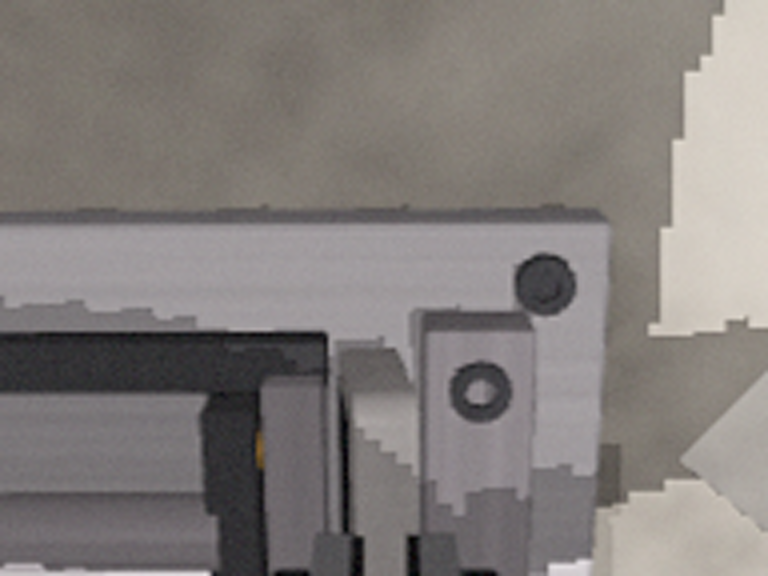

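```bash
python3 -m jog '[[[-0.3,2,0.3],0],[[-0.3,4,0.3],0],[[-0.3,4,0.3],0]]' - 20
python3 -m jog '[[[0,1,0],0],[[0,2,0],0],[[0,2,0],0]]'
```

```text
t: 7.67
eef_pos: [0.6244, 0.0347, 0.0329]
tool_rot: [-0.477, 0.476, -0.522, 0.522]
contact_force: [-3.0, 0.2, 11.5]
gripper_width: 0.067
t: 7.92
eef_pos: [0.625, 0.0347, 0.0327]
tool_rot: [-0.478, 0.476, -0.522, 0.522]
contact_force: [-6.5, 0.6, 25.3]
gripper_width: 0.065
```

```bash
python3 -m jog '[[[0,-2,0],0],[[0,-2,0],0]]'
python3 - <<'E'
from h import *
c=cam("wrist"); crop(c,160,100,352,244,"w10.png",4)
c=cam("side"); crop(c,210,160,310,235,"s10.png",8)
E
```

```text
t: 8.08
eef_pos: [0.6245, 0.0348, 0.0329]
tool_rot: [-0.478, 0.476, -0.522, 0.522]
contact_force: [-2.2, 0.2, 11.8]
gripper_width: 0.067
```

View pics/w10.png

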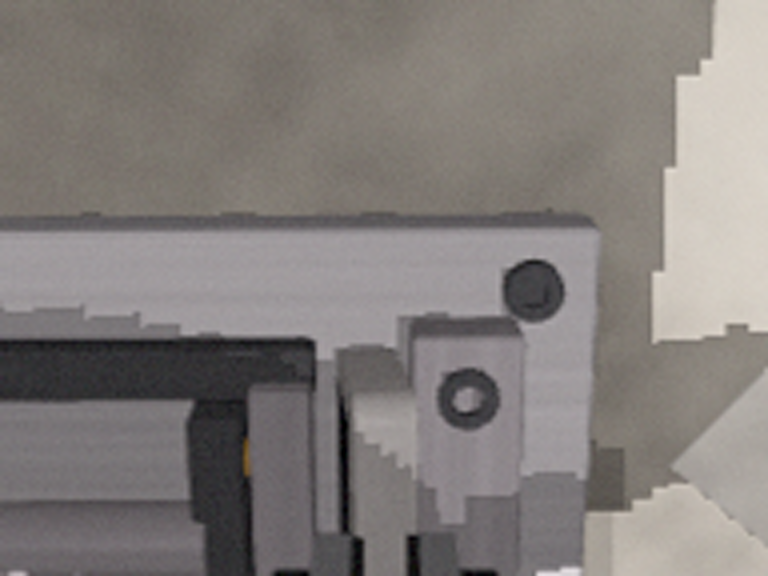

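View pics/s10.png

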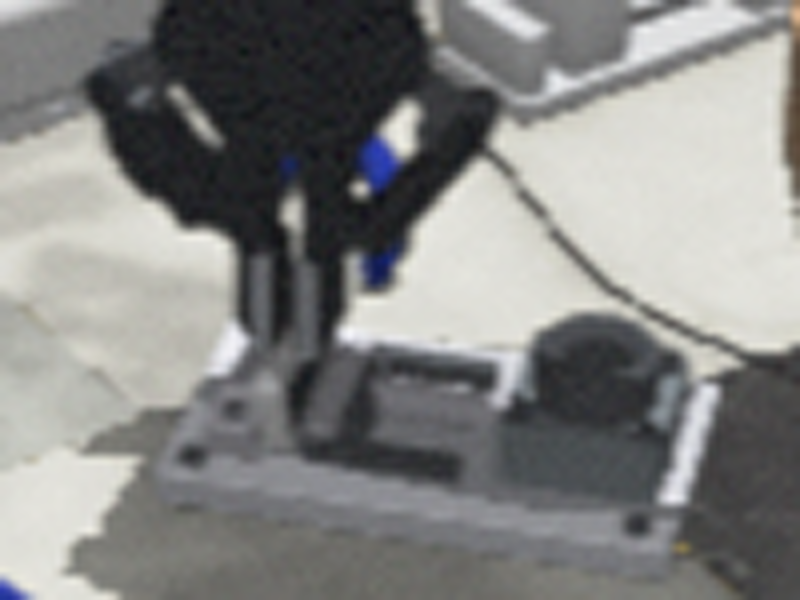

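```bash
python3 - <<'E'
from h import *
c=cam("wrist"); 
def rayy(u,v,y):
    u=160+(u-1.5)/4;v=100+(v-1.5)/4
    d=c["R"].T@np.array([(u-c["cx"])/c["fx"],(v-c["cy"])/c["fy"],1.0]); o=-c["R"].T@c["t"]
    return (o+d*(y-o[1])/d[1]).round(4)
for y in (.064,.066,.068): print(rayy(380,392,y),rayy(370,346,y))
P=cloud(c); print(P[100+450//4,160+385//4],P[100+410//4,160+385//4],"fence",P[100+440//4,160+450//4],"jaw",P[100+450//4,160+280//4])
print(rayy(380,392,.066))
E
```

```text
[0.627  0.064  0.0323] [0.6254 0.064  0.0121]
[0.6272 0.066  0.0377] [0.6257 0.066  0.0182]
[0.6274 0.068  0.043 ] [0.6259 0.068  0.0244]
[0.62719126 0.05833609 0.03860981] [0.62762624 0.06311977 0.03660417] fence [0.6359448  0.05225089 0.02347326] jaw [0.6118484  0.05373179 0.0247388 ]
[0.6272 0.066  0.0377]
```

```bash
python3 -m jog '[[[0,-0.8,-0.7],0],[[0,-0.8,-0.7],0]]' 
python3 -m jog '[[[0,0,0],0],[[0,0,0],0],[[0,0,0],0],[[0,0,0],0]]' 24
python3 - <<'E'
from h import *
c=cam("wrist"); crop(c,160,100,352,244,"w11.png",4)
c=cam("side"); crop(c,210,160,310,235,"s11.png",8)
E
```

```text
t: 8.4
eef_pos: [0.6237, 0.0348, 0.0329]
tool_rot: [-0.478, 0.476, -0.522, 0.522]
contact_force: [-0.4, 0.5, 7.4]
gripper_width: 0.073
t: 8.73
eef_pos: [0.6224, 0.0349, 0.0316]
tool_rot: [0.477, -0.477, 0.522, -0.522]
contact_force: [0.6, 0.1, -0.9]
gripper_width: 0.281
```

View pics/w11.png

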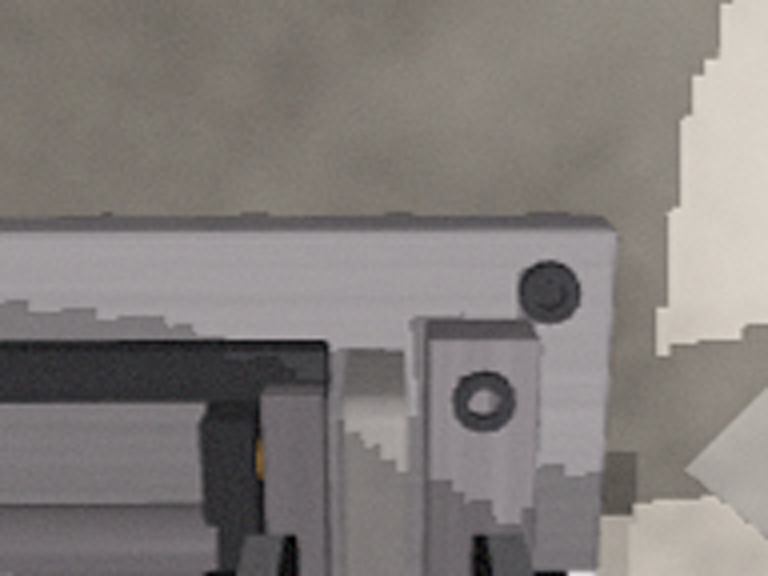

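View pics/s11.png

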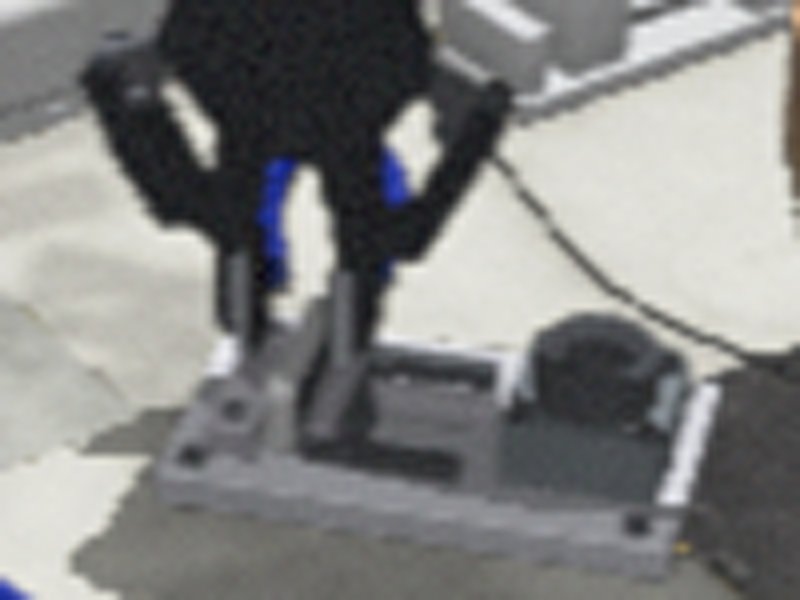

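The tag stands upright by itself on the plate, in the gap, with its end at (375,370) between jaw and fence. Now the key.

```bash
python3 -m jog '[[[0,-8,0],0],[[0,-25,0],0],[[0,-60,0],0],[[0,-100,0],0],[[0,-140,0],0],[[0,-170,0],0],[[0,-170,0],0]]' 40
python3 -c "
from h import *
goto([.4455,-.0995,.20],108)"
```

```text
t: 9.42
eef_pos: [0.6268, 0.0344, 0.2099]
tool_rot: [-0.48, 0.473, -0.52, 0.524]
contact_force: [0.8, 0.2, 0.4]
gripper_width: 0.468
t 9.42 shift [ 149.8    7.5 -168.5] turn -1.976 tcp [0.6268 0.0344 0.2099] zdeg -5.21 F [0.8 0.2 0.4]
```

```bash
python3 -m jog '[[[30,8,-30],-0.3],[[60,8,-65],-0.6],[[90,8,-100],-0.9],[[120,8,-135],-1.2],[[150,8,-168],-1.5],[[150,8,-168],-1.976],[[150,8,-168],-1.976],[[150,8,-168],-1.976],[[150,8,-168],-1.976],[[150,8,-168],-1.976],[[150,8,-168],-1.976],[[150,8,-168],-1.976],[[150,8,-168],-1.976],[[150,8,-168],-1.976],[[150,8,-168],-1.976],[[150,8,-168],-1.976],[[150,8,-168],-1.976],[[150,8,-168],-1.976],[[150,8,-168],-1.976],[[150,8,-168],-1.976]]' 45
python3 - <<'E'
from h import *
goto([.4455,-.0995,.20],108)
c=cam("wrist"); np.save("w12.npy",c,allow_pickle=True); crop(c,0,0,512,384,"w12.png",1.5)
c=cam("top"); crop(c,210,150,360,285,"t12.png",5)
E
```

```text
t: 11.08
eef_pos: [0.4419, -0.0995, 0.1942]
tool_rot: [0.698, -0.698, -0.11, 0.11]
contact_force: [0.4, 0.6, 0.1]
gripper_width: 0.529
t 11.08 shift [ 3.4 -5.8 -1.1] turn -0.001 tcp [ 0.4419 -0.0995  0.1942] zdeg 107.93 F [0.4 0.6 0.1]
```

View pics/w12.png

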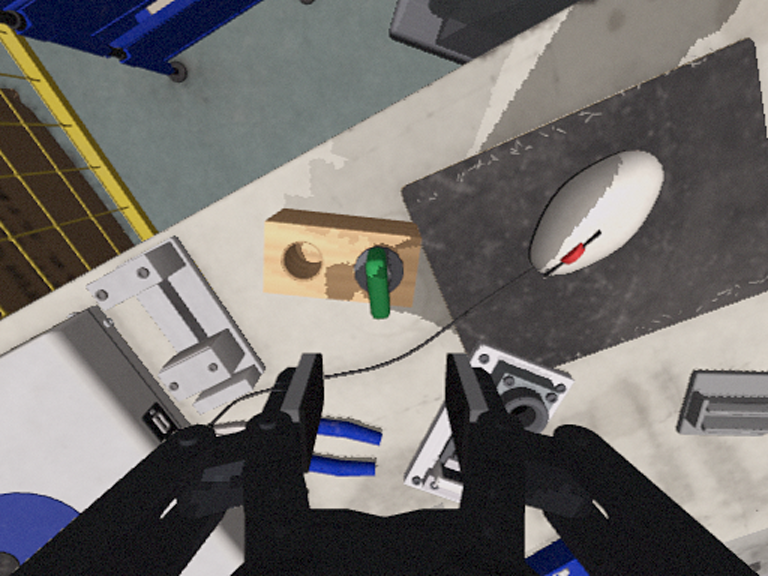

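View pics/t12.png

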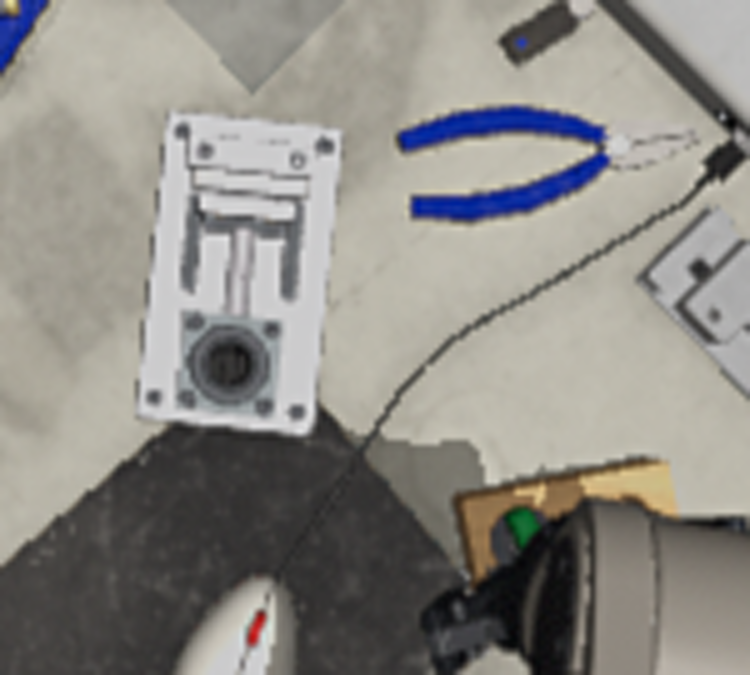

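```bash
python3 - <<'E'
from h import *
c=np.load("w12.npy",allow_pickle=True).item()
crop(c,165,130,295,225,"w12z.png",6)
E
```

```text
(no output)
```

View pics/w12z.png

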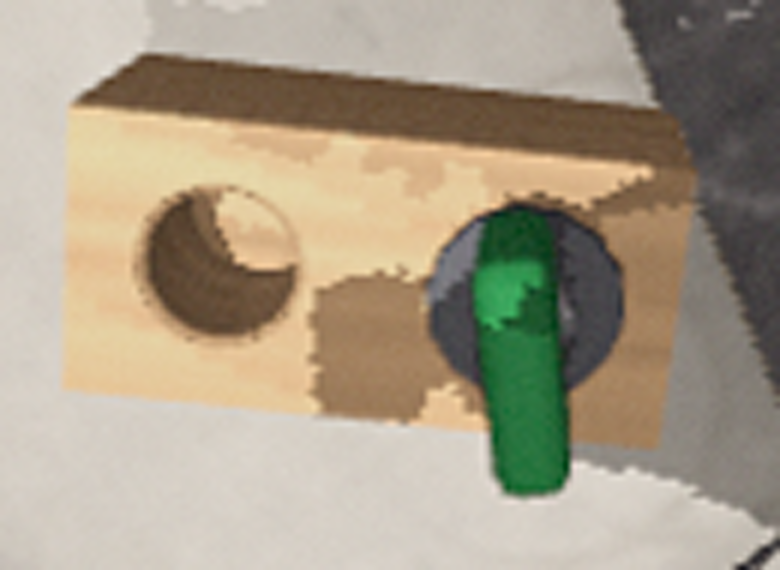

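```bash
python3 - <<'E'
from h import *
c=np.load("w12.npy",allow_pickle=True).item()
f=lambda pts,z: np.array([ray(c,165+(u-2.5)/6,130+(v-2.5)/6,z)[:2] for u,v in pts])
for n,pts,z in [("paddle",[(476,266),(545,262),(568,490),(497,493)],.101),("block",[(70,103),(695,172),(660,450),(62,390)],.056)]:
    q=f(pts,z);e=np.roll(q,-1,0)-q
    print(n,q.mean(0).round(4),np.linalg.norm(e,axis=1).round(4),np.degrees(np.arctan2(e[:,1],e[:,0])).round(1))
print("hole1",f([(218,262)],.056),"collar",f([(527,297)],.061))
P=cloud(c); print(P[130+380//6,165+525//6],P[130+200//6,165+350//6])
E
```

```text
paddle [ 0.4444 -0.1027] [0.0098 0.0353 0.0106 0.0352] [ 111.4   23.5  -69.4 -157.7]
block [ 0.4508 -0.1278] [0.1036 0.05   0.1047 0.0505] [ 101.6   12.5  -78.2 -168.7]
hole1 [[ 0.45538316 -0.15388516]] collar [[ 0.44368666 -0.10262956]]
[ 0.44366576 -0.10249629  0.10280608] [ 0.43777741 -0.13539663  0.05757381]
```

```bash
python3 -c "
from h import *
goto([.4440,-.1027,.12],112.2)"
```

```text
t 11.18 shift [ 0.9 74.1 -3.7] turn -0.073 tcp [ 0.442  -0.0994  0.1941] zdeg 107.99 F [-0.3 -0.  -0. ]
```

```bash
python3 -m jog '[[[0.5,20,-3],-0.073],[[0.5,50,-3],-0.073],[[0.5,74,-3],-0.073],[[0.5,74,-3],-0.073],[[0.5,74,-3],-0.073],[[0.5,74,-3],-0.073]]' 40
python3 - <<'E'
from h import *
goto([.4440,-.1027,.07],112.2)
c=cam("wrist"); np.save("w13.npy",c,allow_pickle=True); crop(c,130,100,386,292,"w13.png",3)
E
```

```text
t: 11.68
eef_pos: [0.4441, -0.1023, 0.1211]
tool_rot: [-0.694, 0.694, 0.137, -0.136]
contact_force: [0.2, 0.4, 1.5]
gripper_width: 0.468
t 11.68 shift [-0.3 51.1 -0.3] turn 0.000 tcp [ 0.4441 -0.1023  0.1211] zdeg 112.21 F [0.2 0.4 1.5]
```

View pics/w13.png

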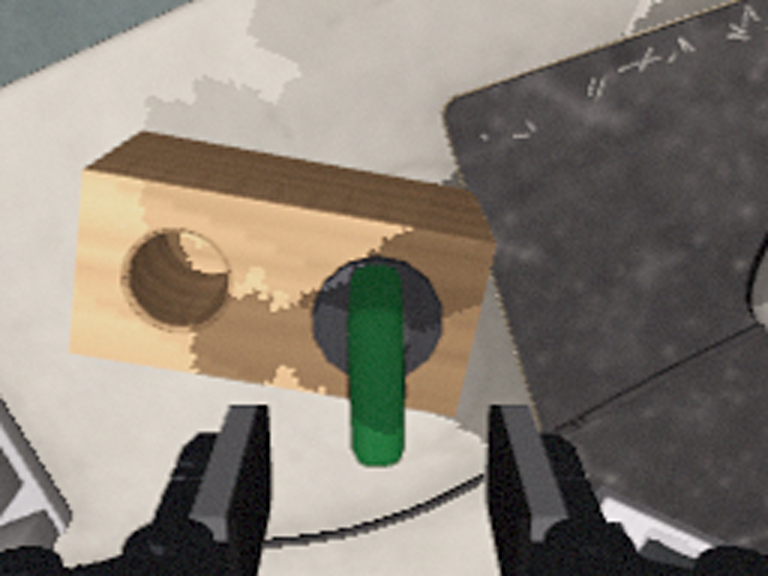

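```bash
python3 -m jog '[[[-0.3,20,0],0],[[-0.3,40,0],0],[[-0.3,51,0],0],[[-0.3,51,0],0],[[-0.3,51,0],0]]' 36 
python3 -m jog '[[[0,0,0],0],[[0,0,0],0],[[0,0,0],0],[[0,0,0],0],[[0,0,0],0],[[0,0,0],0],[[0,0,0],0]]' 0 60
```

```text
t: 12.15
eef_pos: [0.4438, -0.1024, 0.07]
tool_rot: [-0.694, 0.694, 0.137, -0.136]
contact_force: [0.1, -0.2, -0.0]
gripper_width: 0.422
t: 12.73
eef_pos: [0.4442, -0.1024, 0.0704]
tool_rot: [-0.694, 0.694, 0.137, -0.135]
contact_force: [-1.7, 0.8, 6.6]
gripper_width: 0.134
```

```bash
python3 -m jog '[[[0,-8,0],0],[[0,-20,0],0],[[0,-40,0],0],[[0,-60,0],0],[[0,-75,0],0],[[0,-75,0],0],[[0,-75,0],0]]'
python3 - <<'E'
from h import *
goto([.5291,.0440,.145],85)
c=cam("wrist"); crop(c,130,100,386,292,"w14.png",3)
c=cam("side"); x=tool()[0]; u,v=map(int,proj(c,x)); crop(c,u-50,v-50,u+50,v+50,"s14.png",6)
E
```

```text
t: 13.32
eef_pos: [0.4436, -0.1022, 0.145]
tool_rot: [-0.694, 0.694, 0.137, -0.136]
contact_force: [0.0, -0.3, -0.2]
gripper_width: 0.133
t 13.32 shift [134.5   0.2 103. ] turn 0.476 tcp [ 0.4436 -0.1022  0.145 ] zdeg 112.25 F [ 0.  -0.3 -0.2]
```

View pics/w14.png

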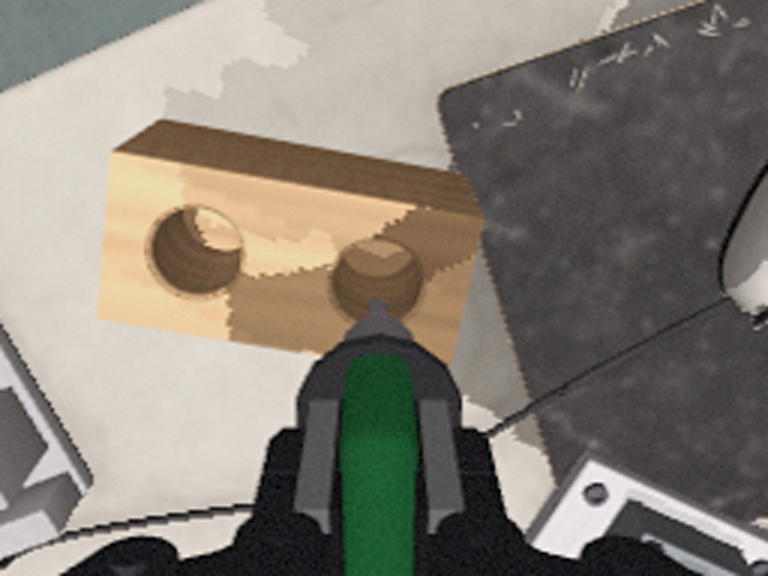

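View pics/s14.png

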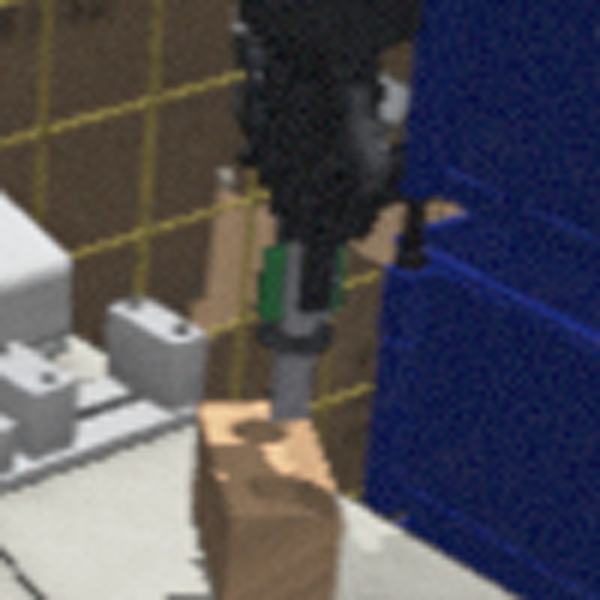

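```bash
python3 -m jog '[[[20,-5,15],0],[[50,-5,38],0],[[80,-5,61],0],[[110,-5,84],0],[[134,-5,103],0],[[134,-5,103],0],[[134,0,103],0],[[134,5,103],0],[[134,5,103],0]]'
python3 - <<'E'
from h import *
goto([.5291,.0442,.125],112)
c=cam("wrist"); np.save("w15.npy",c,allow_pickle=True); crop(c,130,100,386,292,"w15.png",3)
c=cam("side"); x=tool()[0]; u,v=map(int,proj(c,x)); crop(c,u-40,v-20,u+60,v+55,"s15.png",8)
E
```

```text
t: 14.17
eef_pos: [0.5262, 0.042, 0.1371]
tool_rot: [-0.694, 0.694, 0.134, -0.137]
contact_force: [-1.2, -0.3, -1.4]
gripper_width: 0.133
t 14.17 shift [ 3.6 12.   0.9] turn 0.002 tcp [0.5262 0.042  0.1371] zdeg 112.13 F [-1.2 -0.3 -1.4]
```

View pics/w15.png

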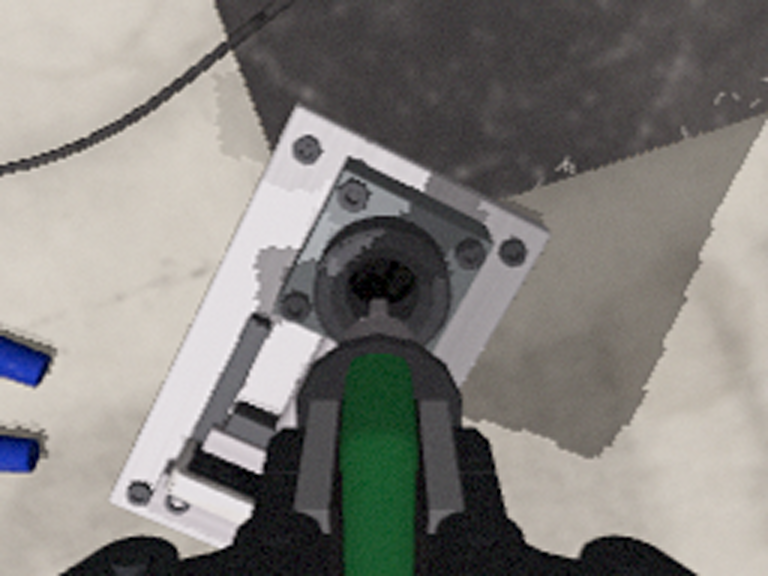

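View pics/s15.png

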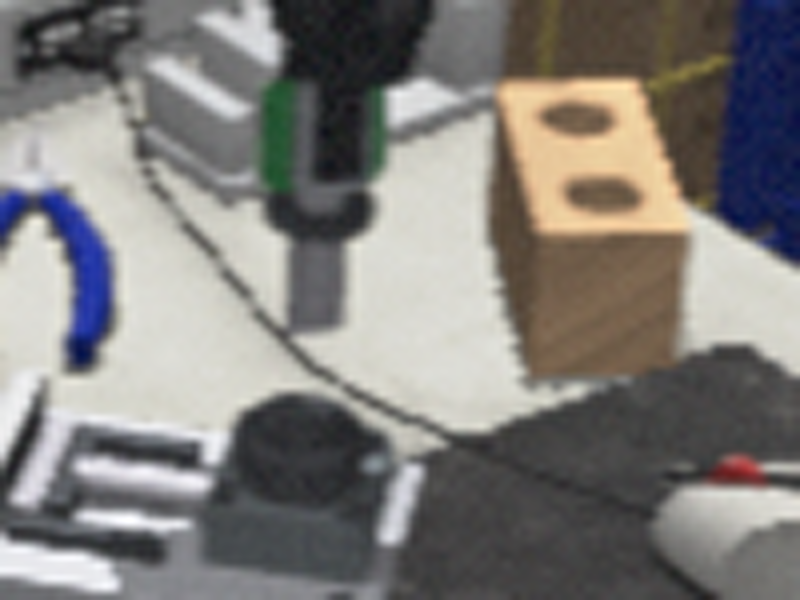

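```bash
python3 - <<'E'
from h import *
c=np.load("w15.npy",allow_pickle=True).item()
f=lambda u,v,z: ray(c,130+(u-1)/3,100+(v-1)/3,z)[:2].round(4)
print(f(383,283,.05), [f(*p,.05) for p in [(315,285),(452,285),(383,216)]], "tip at .083", f(379,303,.083), f(379,303,.0827))
x,Rm,o=tool()
print(x,[proj(c,x+np.array([0,0,d])) for d in (0,-.0544)])
E
```

```text
[0.5255 0.043 ] [array([0.5333, 0.0254]), array([0.5186, 0.0614]), array([0.5073, 0.0356])] tip at .083 [0.5199 0.0395] [0.52   0.0396]
[0.5271094  0.04218156 0.13832235] [(np.float64(255.55011593046927), np.float64(248.35210424343472)), (np.float64(255.64442997406874), np.float64(210.76906963172218))]
```

```bash
python3 -c "
from h import *
goto([.527,.0435,.103],112)"
```

```text
t 14.27 shift [ 0.5 35.3  1.3] turn 0.002 tcp [0.5271 0.0422 0.1383] zdeg 112.11 F [-0.3 -0.5 -2.4]
```

```bash
python3 -m jog '[[[0,8,0.5],0],[[0,16,0.5],0],[[0,24,0.5],0],[[0,32,0.5],0],[[0,36,0.5],0],[[0,36,0.5],0],[[0,36,0.5],0]]'
python3 - <<'E'
from h import *
goto([.527,.0435,.103],112)
c=cam("wrist"); np.save("w16.npy",c,allow_pickle=True); crop(c,130,100,386,292,"w16.png",3)
c=cam("side"); x=tool()[0]; u,v=map(int,proj(c,x)); crop(c,u-40,v-20,u+60,v+55,"s16.png",8)
E
```

```text
t: 14.85
eef_pos: [0.5278, 0.0442, 0.1027]
tool_rot: [-0.694, 0.694, 0.136, -0.137]
contact_force: [0.8, -0.1, -1.5]
gripper_width: 0.131
t 14.85 shift [-1.  -0.3 -0.3] turn 0.004 tcp [0.5278 0.0442 0.1027] zdeg 112.24 F [ 0.8 -0.1 -1.5]
```

View pics/w16.png

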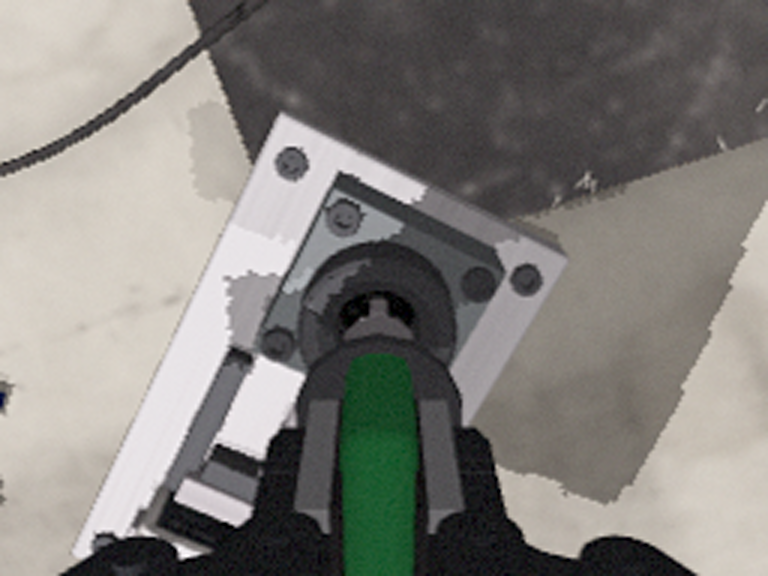

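View pics/s16.png

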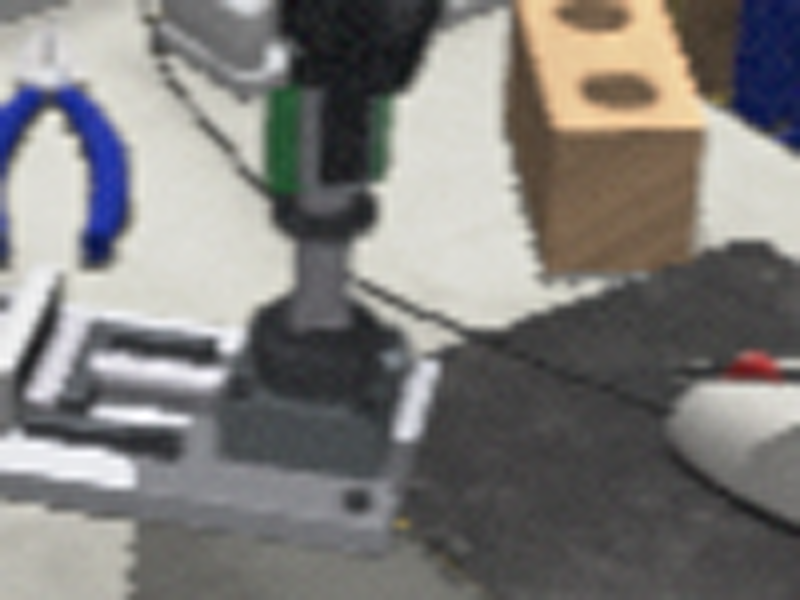

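```bash
python3 - <<'E'
from h import *
c=np.load("w16.npy",allow_pickle=True).item()
f=lambda u,v,z: ray(c,130+(u-1)/3,100+(v-1)/3,z)[:2]
a=f(379,243,.05);b=f(379,296,.0483); X=np.array([.926,.378])
print(a,b,(b-a)@X*1000, "ring centre",a+.0194*X, np.linalg.norm(f(300,320,.05)-f(457,320,.05)))
print(tool()[0])
E
```

```text
[0.50706413 0.0357763 ] [0.52011183 0.04112002] 14.102094038087758 ring centre [0.52502853 0.0431095 ] 0.03852386535961395
[0.52823798 0.04430364 0.10330621]
```

```bash
python3 -m jog '[[[-1,0,0],0],[[-2,2,0],0],[[-2,4,0],0],[[-2,6,0],0],[[-2,6,0],0]]'
python3 -m jog '[[[0,2,0],0],[[0,4,0],0],[[0,6,0],0],[[0,6,0],0]]'
```

```text
t: 15.37
eef_pos: [0.5266, 0.0437, 0.097]
tool_rot: [0.694, -0.694, -0.137, 0.136]
contact_force: [2.1, -0.0, -2.6]
gripper_width: 0.129
t: 15.7
eef_pos: [0.5265, 0.0436, 0.0908]
tool_rot: [0.694, -0.694, -0.137, 0.136]
contact_force: [2.8, 1.0, -3.3]
gripper_width: 0.132
```

```bash
python3 -m jog '[[[0.7,2,0],0],[[0.7,4,0],0],[[0.7,6,0],0],[[0.7,6,0],0]]'
python3 -m jog '[[[0,1,0],0],[[0,2,0],0],[[0,3,0],0],[[0,3,0],0]]'
```

```text
t: 16.03
eef_pos: [0.5266, 0.0438, 0.0847]
tool_rot: [-0.694, 0.694, 0.136, -0.137]
contact_force: [1.9, 0.9, -2.0]
gripper_width: 0.13
t: 16.37
eef_pos: [0.5267, 0.0437, 0.0819]
tool_rot: [-0.694, 0.694, 0.136, -0.136]
contact_force: [1.9, -0.3, -1.7]
gripper_width: 0.134
```

```bash
python3 -m jog '[[[0.5,1,0],0],[[0.5,2,0],0],[[0.5,2.5,0],0],[[0.5,2.5,0],0]]'
python3 -c "
from h import *
import time
for i in range(3):
    c=cam('wrist'); goto([.5267,.0437,.079],112)
"
```

```text
t: 16.7
eef_pos: [0.5269, 0.0438, 0.0794]
tool_rot: [-0.694, 0.694, 0.136, -0.137]
contact_force: [-0.5, -0.4, 0.1]
gripper_width: 0.129
t 16.75 shift [-0.2  0.5  0. ] turn 0.004 tcp [0.5269 0.0438 0.0795] zdeg 112.24 F [-0.4  0.   0.4]
t 16.80 shift [-0.3  0.5  0. ] turn 0.004 tcp [0.527  0.0438 0.0795] zdeg 112.23 F [ 0.3 -0.6  0.1]
t 16.85 shift [-0.3  0.6  0. ] turn 0.004 tcp [0.527  0.0438 0.0796] zdeg 112.24 F [-0.7 -0.5  0.3]
```

```bash
python3 -m jog '[[[0,0.7,0],0],[[0,0.7,0],0.05],[[0,0.7,0],0.1],[[0,0.7,0],0.15],[[0,0.7,0],0.15]]'
python3 -c "
from h import *
for i in range(2):
    c=cam('wrist'); o=get_obs(); print(o['contact_force'].round(2),o['torque'].round(3))
"
python3 -m jog '[[[0,0,0],0.05],[[0,0,0],0.1],[[0,0,0],0.15],[[0,0,0],0.15]]'
python3 -c "
from h import *
for i in range(2):
    c=cam('wrist'); o=get_obs(); print(o['contact_force'].round(2),o['torque'].round(3))
"
python3 -m jog '[[[0,0,0],0.05],[[0,0,0],0.1],[[0,0,0],0.15],[[0,0,0],0.15]]'
python3 -c "
from h import *
for i in range(2):
    c=cam('wrist'); o=get_obs(); print(o['contact_force'].round(2),o['torque'].round(3))
"
```

```text
t: 17.27
eef_pos: [0.5273, 0.0438, 0.0789]
tool_rot: [-0.702, 0.702, 0.083, -0.083]
contact_force: [0.7, 0.1, 0.4]
gripper_width: 0.128
[0.13 0.09 0.48] [-0.103  0.016  0.008]
[-0.04 -0.01  0.99] [-0.099  0.002  0.013]
t: 17.7
eef_pos: [0.527, 0.0441, 0.0787]
tool_rot: [0.706, -0.706, -0.031, 0.031]
contact_force: [0.9, 0.2, -0.9]
gripper_width: 0.13
[ 1.45  0.78 -1.45] [ 0.019 -0.06   0.039]
[-0.3  -0.   -1.14] [ 0.019  0.004 -0.017]
t: 18.13
eef_pos: [0.5271, 0.044, 0.0788]
tool_rot: [-0.707, 0.707, -0.022, 0.022]
contact_force: [-0.2, 0.0, -1.0]
gripper_width: 0.129
[ 0.03  0.12 -0.46] [-0.01  -0.047  0.035]
[-0.39 -0.1  -0.87] [-0.004 -0.023 -0.022]
```

```bash
python3 -m jog '[[[0,1,0],0],[[0,2,0],0],[[0,3,0],0],[[0,3,0],0]]'
python3 -m jog '[[[0,1,0],0],[[0,2,0],0],[[0,3,0],0],[[0,3,0],0]]'
python3 -c "
from h import *
for i in range(2):
    c=cam('wrist'); o=get_obs(); print(o['contact_force'].round(2),o['torque'].round(3))
"
```

```text
t: 18.57
eef_pos: [0.527, 0.0439, 0.0756]
tool_rot: [-0.707, 0.707, -0.022, 0.022]
contact_force: [0.3, 0.1, -1.2]
gripper_width: 0.128
t: 18.9
eef_pos: [0.5271, 0.0439, 0.0727]
tool_rot: [-0.707, 0.707, -0.022, 0.022]
contact_force: [0.4, 0.4, -1.0]
gripper_width: 0.128
[-1.49  0.91 -0.6 ] [-0.012 -0.    -0.031]
[-0.26 -0.55 -1.43] [ 0.044 -0.064  0.016]
```

```bash
python3 -m jog '[[[0,0.7,0],0],[[0,1.4,0],0],[[0,1.4,0],0],[[0,1.4,0],0]]'
python3 -c "
from h import *
for i in range(2):
    c=cam('wrist'); goto([.527,.044,.0712],-5); o=get_obs(); print(o['contact_force'].round(2),o['torque'].round(3))
"
```

```text
t: 19.33
eef_pos: [0.5272, 0.0439, 0.0715]
tool_rot: [-0.707, 0.707, -0.022, 0.022]
contact_force: [-0.3, -1.0, -1.8]
gripper_width: 0.129
t 19.38 shift [-0.2  0.3  0. ] turn 1.596 tcp [0.5272 0.0439 0.0715] zdeg 86.46 F [-0.4 -0.4 -2.2]
[-0.45 -0.38 -2.16] [ 0.022  0.118 -0.003]
t 19.43 shift [-0.2  0.3  0. ] turn 1.596 tcp [0.5272 0.044  0.0715] zdeg 86.46 F [-0.2 -0.5 -1. ]
[-0.2  -0.49 -1.01] [0.086 0.045 0.035]
```

```bash
python3 -m jog '[[[0,0.8,0],0],[[0,0.8,0],0.1],[[0,0.8,0],0.2],[[0,0.8,0],0.3],[[0,0.8,0],0.4],[[0,0.8,0],0.5],[[0,0.8,0],0.6],[[0,0.8,0],0.7],[[0,0.8,0],0.8],[[0,0.8,0],0.8]]'
python3 -c "
from h import *
for i in range(2):
    c=cam('wrist'); goto([.527,.044,.0712],-5); o=get_obs(); print(o['contact_force'].round(2),o['torque'].round(3))
"
```

```text
t: 20.27
eef_pos: [0.5279, 0.0448, 0.0708]
tool_rot: [0.642, -0.642, 0.296, -0.296]
contact_force: [1.1, 3.5, -0.4]
gripper_width: 0.133
t 20.32 shift [ 0.  -0.3 -1.1] turn 0.799 tcp [0.5278 0.0448 0.0709] zdeg 40.78 F [ 1.   2.8 -0.6]
[ 0.99  2.78 -0.6 ] [ 0.587 -0.334  0.048]
t 20.37 shift [ 0.  -0.3 -1.1] turn 0.800 tcp [0.5278 0.0448 0.0709] zdeg 40.85 F [2.1 2.5 0.5]
[2.15 2.53 0.53] [ 0.7   -0.353  0.056]
```

```bash
python3 -m jog '[[[0,0,-0.4],0.1],[[0,0,-0.4],0.2],[[0,0,-0.4],0.3],[[0,0,-0.4],0.4],[[0,0,-0.4],0.5],[[0,0,-0.4],0.6],[[0,0,-0.4],0.65],[[0,0,-0.4],0.65]]'
python3 -c "
from h import *
for i in range(1):
    c=cam('wrist'); crop(c,130,60,386,252,'w17.png',3); goto([.527,.044,.0712],-5); o=get_obs(); print(o['contact_force'].round(2),o['torque'].round(3))
"
```

```text
t: 21.03
eef_pos: [0.5283, 0.0449, 0.071]
tool_rot: [0.516, -0.514, 0.484, -0.485]
contact_force: [3.7, 4.5, -1.2]
gripper_width: 0.128
t 21.08 shift [ 0.8 -0.1 -1.3] turn 0.151 tcp [0.5283 0.0448 0.0711] zdeg 3.63 F [ 3.3  4.4 -0.4]
[ 3.27  4.4  -0.35] [ 1.127 -0.947  0.095]
```

View pics/w17.png

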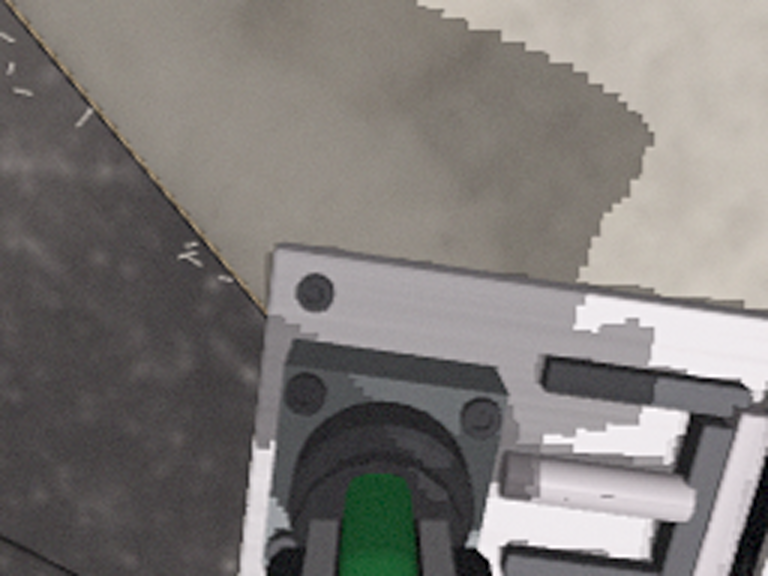

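```bash
python3 -m jog '[[[0.4,0,-0.6],0.05],[[0.4,0,-0.6],0.1],[[0.4,0,-0.6],0.15],[[0.4,0,-0.6],0.19],[[0.4,0,-0.6],0.19],[[0.4,0,-0.6],0.19]]'
python3 -c "
from h import *
for i in range(1):
    c=cam('wrist'); crop(c,130,100,386,292,'w18.png',3); goto([.527,.044,.0712],-5); o=get_obs(); print(o['contact_force'].round(2),o['torque'].round(3))
    c=cam('top'); crop(c,210,150,310,225,'t18.png',8)
    c=cam('side'); crop(c,210,160,310,235,'s18.png',8)
"
```

```text
t: 21.58
eef_pos: [0.5283, 0.0447, 0.0713]
tool_rot: [-0.469, 0.466, -0.53, 0.531]
contact_force: [4.6, 5.6, -0.0]
gripper_width: 0.128
t 21.63 shift [ 0.9  0.1 -1.2] turn -0.039 tcp [0.5283 0.0447 0.0713] zdeg -7.21 F [ 4.1  5.5 -1. ]
[ 4.11  5.5  -0.98] [ 1.37  -1.149  0.124]
```

View pics/t18.png

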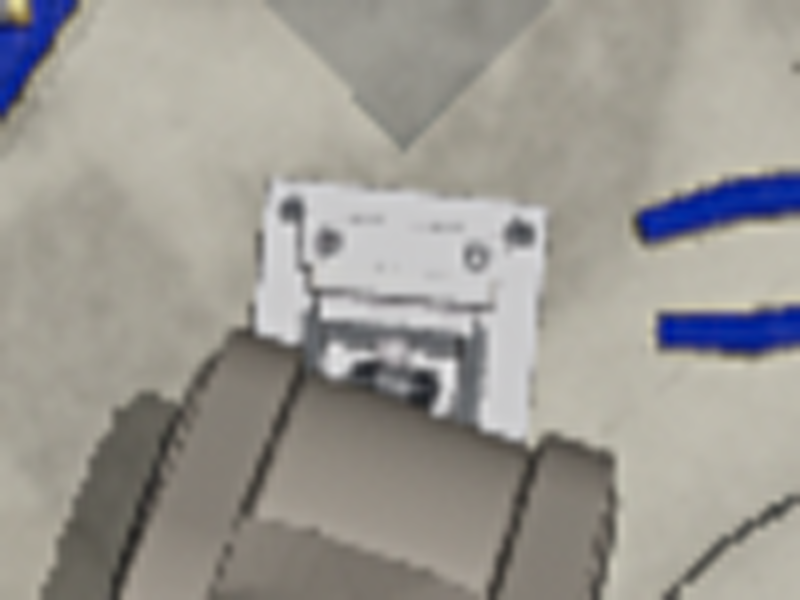

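View pics/s18.png

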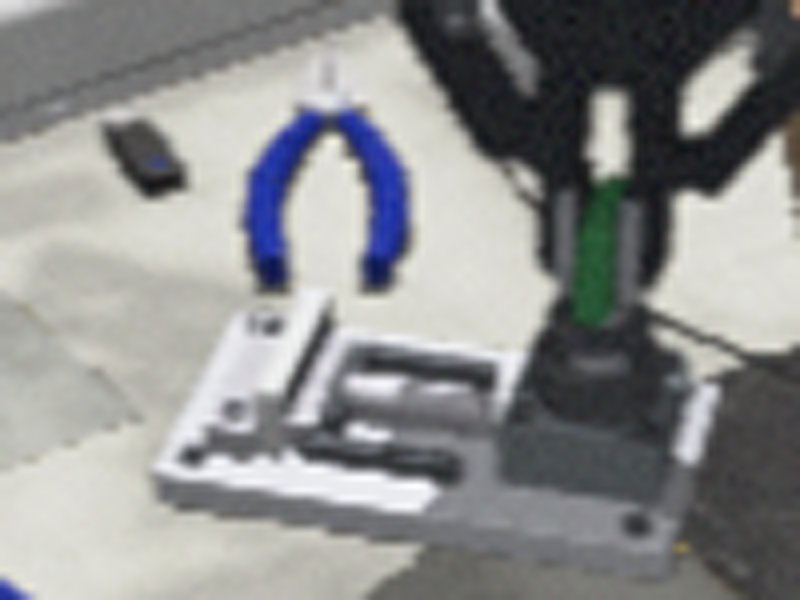

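```bash
python3 -m jog '[[[0,0,-0.6],-0.05],[[0,0,-0.6],-0.1],[[0,0,-0.6],-0.15],[[0,0,-0.6],-0.15]]'
python3 -c "
from h import *
o=get_obs(); print(o['contact_force'].round(2),o['torque'].round(3))"
python3 -m jog '[[[0,-2,0],0],[[0,-4,0],0],[[0,-6,0],0],[[0,-9,0],0],[[0,-12,0],0],[[0,-12,0],0]]'
python3 -c "
from h import *
o=get_obs(); print(o['contact_force'].round(2),o['torque'].round(3))"
```

```text
t: 22.07
eef_pos: [0.5276, 0.0439, 0.0714]
tool_rot: [0.508, -0.505, 0.493, -0.494]
contact_force: [5.3, 3.1, -0.9]
gripper_width: 0.129
[ 5.32  3.1  -0.9 ] [ 0.869 -1.16   0.041]
t: 22.57
eef_pos: [0.5271, 0.0434, 0.0835]
tool_rot: [0.506, -0.505, 0.494, -0.495]
contact_force: [3.8, 1.7, 1.0]
gripper_width: 0.129
[3.83 1.71 1.03] [ 0.484 -1.028 -0.008]
```

```bash
python3 -m jog '[[[0,-6,0],0],[[0,-14,0],0],[[0,-24,0],0],[[0,-40,0],0],[[0,-60,0],0],[[0,-75,0],0],[[0,-75,0],0]]'
python3 - <<'E'
from h import *
goto([.4440,-.1025,.150],22)
c=cam("wrist"); np.save("w19.npy",c,allow_pickle=True); crop(c,0,0,512,384,"w19.png",1.5)
c=cam('side'); crop(c,210,130,330,235,'s19.png',6)
E
```

```text
t: 23.15
eef_pos: [0.5263, 0.0423, 0.1602]
tool_rot: [0.505, -0.504, 0.495, -0.496]
contact_force: [0.7, -0.5, -0.8]
gripper_width: 0.131
t 23.15 shift [143.3   9.9 -85. ] turn -0.365 tcp [0.5263 0.0423 0.1602] zdeg 1.08 F [ 0.7 -0.5 -0.8]
```

View pics/w19.png

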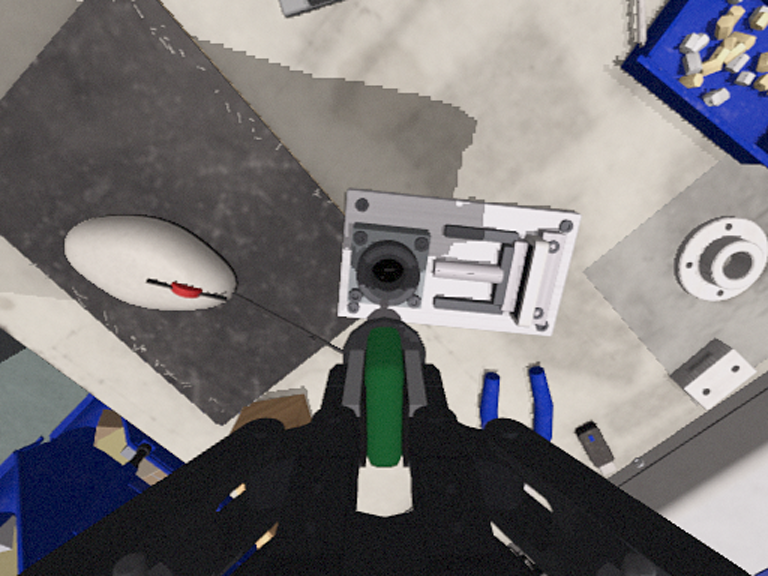

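View pics/s19.png

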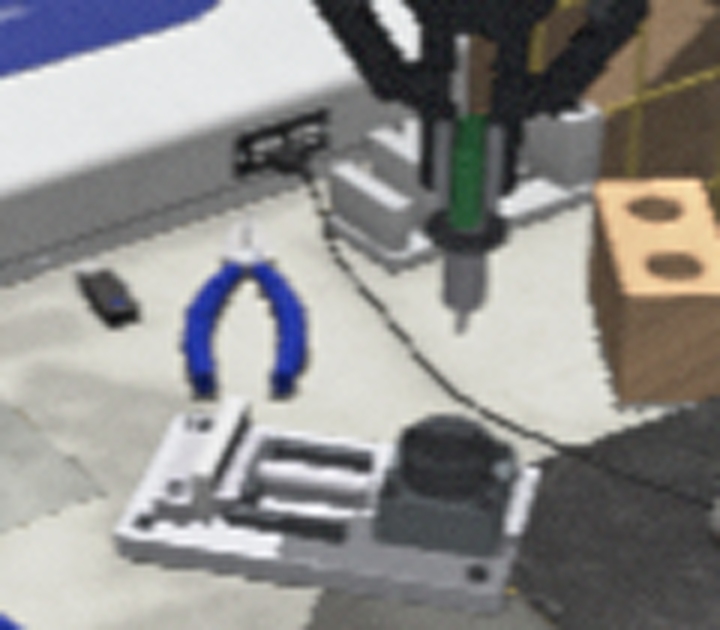

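```bash
python3 - <<'E'
from h import *
c=np.load("w19.npy",allow_pickle=True).item(); 
c["img"]=np.clip(c["img"].astype(float)*1.0,0,255).astype(np.uint8)
crop(c,222,120,392,228,"w19z.png",4.6)
im=c["img"][150:205,235:285].astype(float); im=np.clip(im*3.5,0,255).astype(np.uint8)
cv2.imwrite("pics/w19s.png",cv2.resize(cv2.cvtColor(im,cv2.COLOR_RGB2BGR),None,fx=10,fy=10,interpolation=cv2.INTER_CUBIC))
E
```

```text
(no output)
```

View pics/w19z.png

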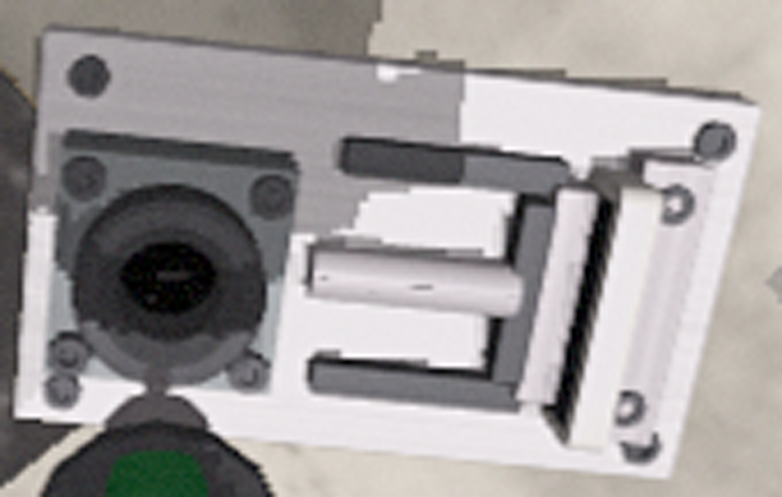

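View pics/w19s.png

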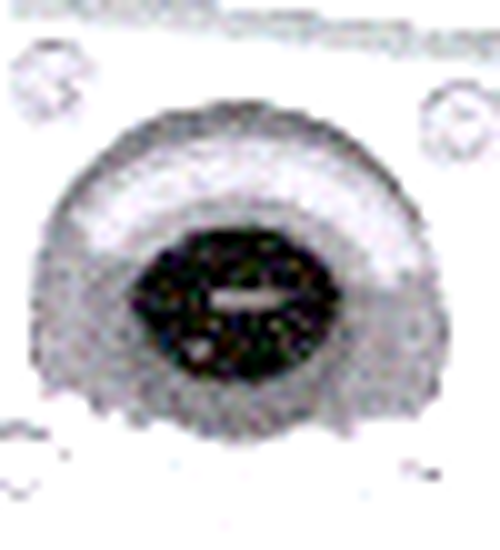

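```bash
python3 - <<'E'
from h import *
c=np.load("w19.npy",allow_pickle=True).item()
f=lambda pts,z: np.array([ray(c,222+(u-1.8)/4.6,120+(v-1.8)/4.6,z)[:2] for u,v in pts])
q=f([(43,30),(757,103),(668,476),(15,415)],.012);C=q.mean(0);e=np.roll(q,-1,0)-q
print(C,np.degrees(np.arctan2(e[:,1],e[:,0])).round(1),np.linalg.norm(e,axis=1).round(4))
yaw=np.radians(-5); X=np.array([np.cos(yaw),np.sin(yaw)]);Y=np.array([-X[1],X[0]])
loc=lambda q:np.c_[(q-C)@X,(q-C)@Y].round(4)
print("jaw front",loc(f([(597,187),(550,405)],.023)),"back",loc(f([(562,190),(522,400)],.023)))
print("tag top",loc(f([(620,178),(662,185),(570,447),(612,452)],.037)))
E
```

```text
[0.57651542 0.04048784] [ -4.7 -94.2 175.3  85.3] [0.1581 0.0911 0.1589 0.0909]
jaw front [[ 0.0435  0.0257]
 [ 0.0436 -0.0257]] back [[ 0.036   0.0242]
 [ 0.037  -0.0251]]
tag top [[ 0.0427  0.0308]
 [ 0.0516  0.0302]
 [ 0.0449 -0.0298]
 [ 0.0544 -0.03  ]]
```

The jaw moved about 6 mm and now sits on the tag. The tag's ends measure at ±30 mm in y, so it is centred. Now the key goes back to its hole.

```bash
python3 -m jog '[[[30,0,-17],0],[[60,0,-35],0],[[90,0,-53],0],[[120,0,-71],0],[[143,5,-84],0],[[143,10,-84],0],[[143,10,-84],0],[[143,10,-84],0],[[143,10,-84],0]]'
python3 - <<'E'
from h import *
goto([.4448,-.1023,.130],1)
c=cam("wrist"); np.save("w20.npy",c,allow_pickle=True); crop(c,130,100,386,292,"w20.png",3)
c=cam("side"); x=tool()[0]; u,v=map(int,proj(c,x)); crop(c,u-40,v-20,u+60,v+55,"s20.png",8)
E
```

```text
t: 24.0
eef_pos: [0.4447, -0.1003, 0.1473]
tool_rot: [-0.505, 0.505, -0.495, 0.495]
contact_force: [0.2, -0.0, -1.0]
gripper_width: 0.133
t 24.00 shift [ 2.  17.3  0.1] turn 0.003 tcp [ 0.4447 -0.1003  0.1473] zdeg 1.19 F [ 0.2 -0.  -1. ]
```

View pics/w20.png

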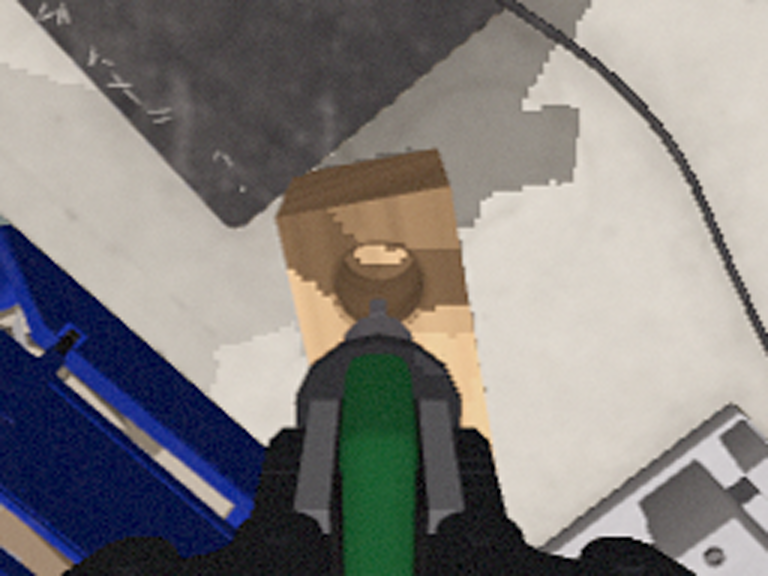

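View pics/s20.png

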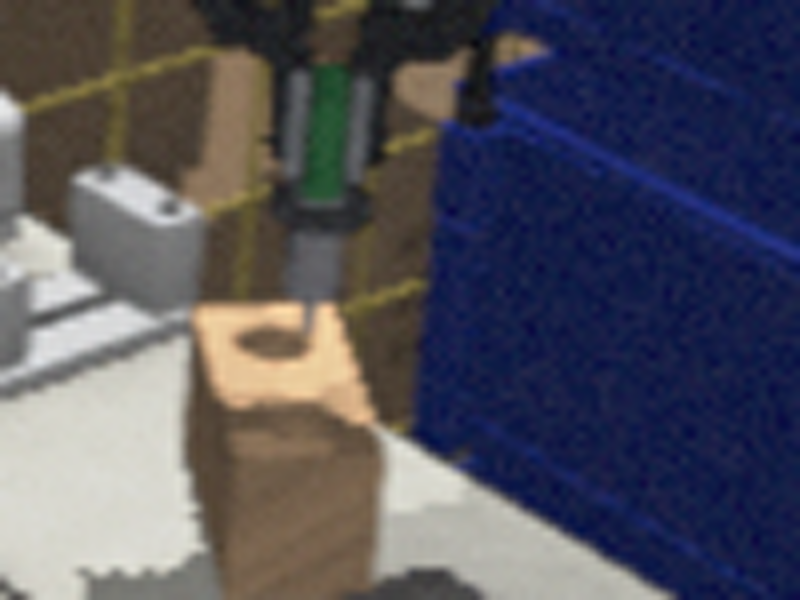

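```bash
python3 - <<'E'
from h import *
c=np.load("w20.npy",allow_pickle=True).item()
f=lambda u,v,z: ray(c,130+(u-1)/3,100+(v-1)/3,z)[:2]
print("hole",f(379,283,.056),f(335,283,.056)-f(423,283,.056),"tip edge",f(378,301,.0929))
x,Rm,o=tool();print(x, Rm[:,0])
E
```

```text
hole [ 0.44521857 -0.10154984] [-0.02546701 -0.0005509 ] tip edge [ 0.44481702 -0.09298801]
[ 0.44499904 -0.10027459  0.14759704] [ 2.11857018e-02 -9.99775542e-01  1.79789362e-04]
```

```bash
python3 -m jog '[[[0.5,15,0],0],[[0.5,30,0],0],[[0.5,38,0],0],[[0.5,42,0],0],[[0.5,46,0],0],[[0.5,50,0],0],[[0.5,50,0],0]]'
python3 - <<'E'
from h import *
goto([.4448,-.1015,.0712],1)
c=cam("side"); x=tool()[0]; u,v=map(int,proj(c,x)); crop(c,u-40,v-20,u+60,v+55,"s21.png",8)
E
```

```text
t: 24.68
eef_pos: [0.4445, -0.1016, 0.0975]
tool_rot: [-0.505, 0.505, -0.495, 0.495]
contact_force: [-0.9, 0.5, -1.3]
gripper_width: 0.131
t 24.68 shift [-0.1 26.3  0.3] turn 0.002 tcp [ 0.4445 -0.1016  0.0975] zdeg 1.10 F [-0.9  0.5 -1.3]
```

View pics/s21.png

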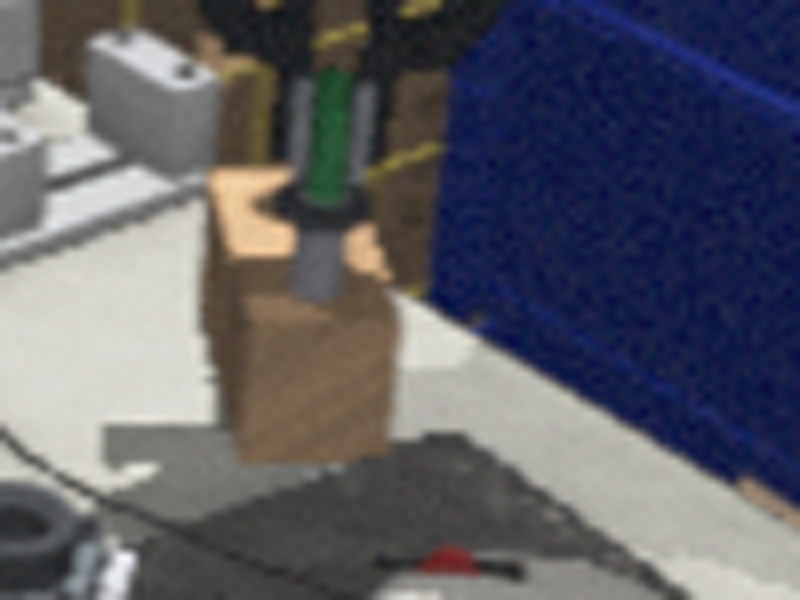

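```bash
python3 -m jog '[[[0,5,0],0],[[0,10,0],0],[[0,15,0],0],[[0,20,0],0],[[0,25,0],0],[[0,25,0],0],[[0,25,0],0]]'
python3 -m jog '[[[0,1,0],0],[[0,2,0],0],[[0,2,0],0]]'
python3 - <<'E'
from h import *
goto([.4448,-.1015,.0712],1)
c=cam("side"); x=tool()[0]; u,v=map(int,proj(c,x)); crop(c,u-40,v-20,u+60,v+55,"s22.png",8)
E
```

```text
t: 25.32
eef_pos: [0.4442, -0.1019, 0.0723]
tool_rot: [-0.504, 0.505, -0.496, 0.495]
contact_force: [0.3, 0.0, -0.5]
gripper_width: 0.128
t: 25.57
eef_pos: [0.4446, -0.1017, 0.0707]
tool_rot: [0.505, -0.505, 0.495, -0.495]
contact_force: [0.1, 0.1, -0.9]
gripper_width: 0.127
t 25.57 shift [-0.2 -0.5  0.2] turn 0.002 tcp [ 0.4446 -0.1017  0.0707] zdeg 1.09 F [ 0.1  0.1 -0.9]
```

View pics/s22.png

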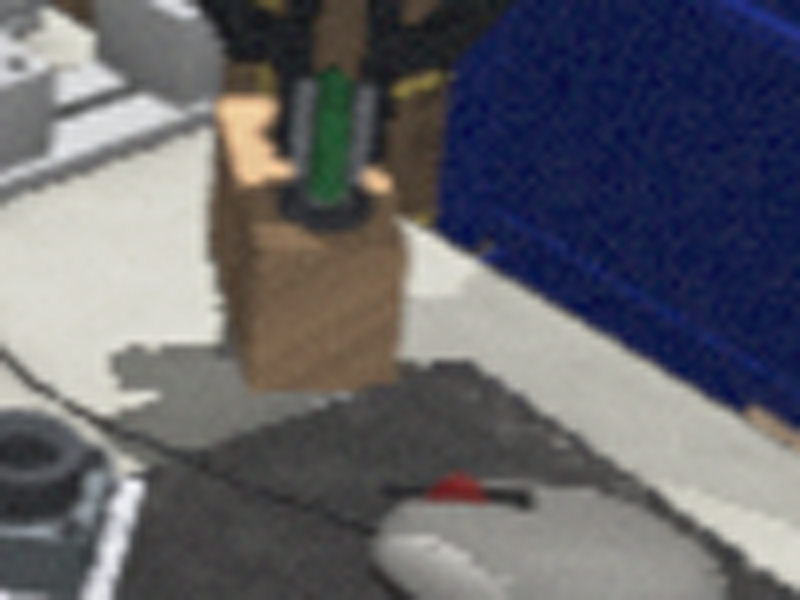

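Almost seated. I'll go down about 1 mm more until it touches.

```bash
python3 -m jog '[[[0,0.5,0],0],[[0,1,0],0],[[0,1,0],0]]'
python3 -m jog '[[[0,0,0],0],[[0,0,0],0],[[0,0,0],0],[[0,0,0],0],[[0,0,0],0]]' 34
python3 -m jog '[[[0,-5,0],0],[[0,-20,0],0],[[0,-50,0],0],[[0,-90,0],0],[[0,-120,0],0],[[0,-140,0],0],[[0,-140,0],0]]'
```

```text
t: 25.87
eef_pos: [0.4447, -0.1017, 0.0704]
tool_rot: [0.505, -0.504, 0.495, -0.495]
contact_force: [-3.6, 1.1, 12.4]
gripper_width: 0.134
t: 26.28
eef_pos: [0.4445, -0.1017, 0.0697]
tool_rot: [-0.505, 0.505, -0.495, 0.495]
contact_force: [0.4, 0.1, 0.2]
gripper_width: 0.399
t: 26.87
eef_pos: [0.4469, -0.1024, 0.2135]
tool_rot: [0.507, -0.502, 0.494, -0.497]
contact_force: [0.4, -0.6, 0.1]
gripper_width: 0.395
```

```bash
python3 -m jog '[[[-40,-10,0],0],[[-80,-20,0],0],[[-120,-20,0],0],[[-160,-20,0],0],[[-200,-20,0],0],[[-200,-20,0],0],[[-200,-20,0],0]]'
python3 - <<'E'
from h import *
c=cam("side"); crop(c,200,120,360,250,"s23.png",5)
P=cloud(c); 
c=cam("top"); crop(c,140,100,370,285,"t23.png",3.4); P=cloud(c)
g=c["img"].astype(int); m=(g[...,1]-g[...,0]>40)&(g[...,1]-g[...,2]>30)&(P[...,0]<.6)&(P[...,2]>.05)
q=P[m]; print(len(q),q.mean(0),q[:,2].max(),np.percentile(q[:,2],90))
E
```

```text
t: 27.45
eef_pos: [0.4401, 0.1003, 0.2292]
tool_rot: [-0.506, 0.506, -0.494, 0.494]
contact_force: [0.5, -1.3, -0.3]
gripper_width: 0.394
73 [ 0.44559557 -0.09678533  0.11496427] 1.1799284215888985 0.10290317872497656
```

View pics/s23.png

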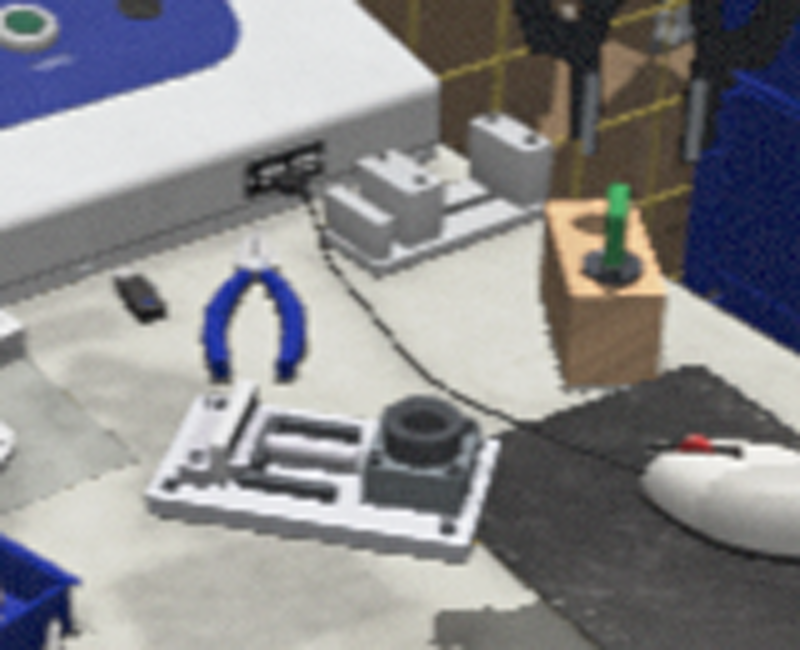

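View pics/t23.png

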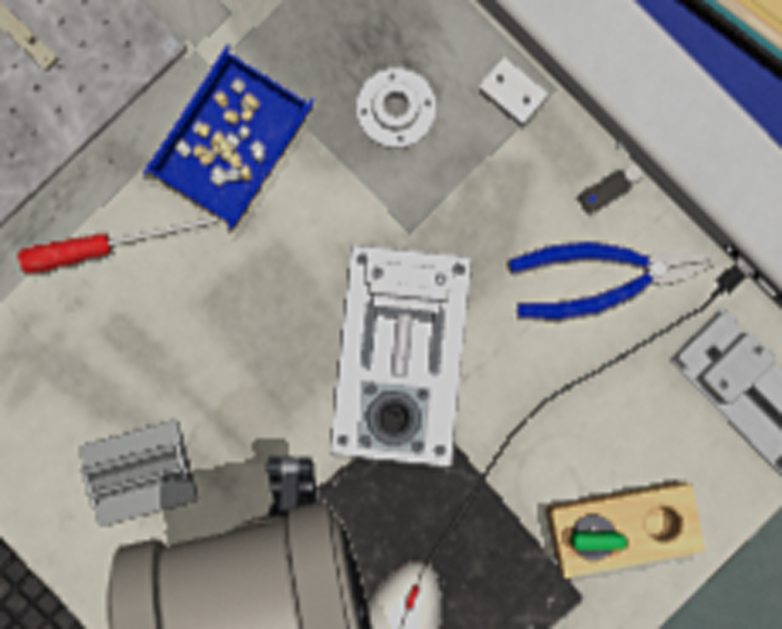

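Key is upright with its collar on the block, the tag is between jaw and fence, and nothing else has moved. I have time for one more check: the cam slot's angle, looking down the sleeve.

```bash
python3 - <<'E'
from h import *
goto([.528,-.039,.20],0)
c=cam("wrist"); o=-c["R"].T@c["t"]; print(o, proj(c,[o[0],o[1],0]), c["R"][2])
E
```

```text
t 27.55 shift [137.8  29.3  85.2] turn 0.018 tcp [0.4403 0.0973 0.2293] zdeg 1.06 F [-0.5 -0.4  0.3]
[0.43939241 0.18064359 0.37285624] (np.float64(256.2045313873567), np.float64(90.95859346930622)) [ 0.00490795 -0.32368351 -0.94615268]
```

```bash
python3 -m jog '[[[35,0,21],0],[[70,0,43],0],[[105,0,64],0],[[138,15,85],0],[[138,29,85],0],[[138,29,85],0],[[138,29,85],0],[[138,29,85],0]]'
python3 - <<'E'
from h import *
goto([.528,-.039,.20],0)
c=cam("wrist"); u,v=map(int,proj(c,[.528,.044,.03])); print(u,v)
im=c["img"][v-25:v+25,u-30:u+30].astype(float); print(im.min(),im[20:30,25:35].mean())
k=np.clip((im-im.min())*5,0,255).astype(np.uint8)
cv2.imwrite("pics/w24s.png",cv2.resize(cv2.cvtColor(k,cv2.COLOR_RGB2BGR),None,fx=10,fy=10,interpolation=cv2.INTER_CUBIC))
P=cloud(c)[v-25:v+25,u-30:u+30,2]*1000
z=np.clip(P*4,0,255).astype(np.uint8); cv2.imwrite("pics/w24d.png",cv2.resize(z,None,fx=10,fy=10,interpolation=cv2.INTER_NEAREST))
np.set_printoptions(linewidth=250); print(P[8:42:2,14:46:2].round(0).astype(int))
E
```

```text
t: 28.27
eef_pos: [0.5279, -0.038, 0.201]
tool_rot: [0.505, -0.505, 0.495, -0.495]
contact_force: [0.7, -0.1, 0.1]
gripper_width: 0.401
t 28.27 shift [1.  1.  0.1] turn 0.019 tcp [ 0.5279 -0.038   0.201 ] zdeg 1.08 F [ 0.7 -0.1  0.1]
257 92
0.0 23.296666666666667
[[34 36 34 50 51 52 50 51 52 51 52 50 52 51 51 34]
 [36 37 51 49 50 51 50 50 51 50 50 51 51 52 51 51]
 [35 50 51 52 52 50 50 49 49 48 49 50 52 51 51 50]
 [51 52 50 51 50 49 48 48 42 43 47 47 49 49 50 50]
 [51 48 50 50 49 49 15 16 16 16 30 28 47 50 49 51]
 [51 51 52 50 47 28 29 15 16 17 26 28 29 48 49 51]
 [51 50 50 49 28 28 29 16 15 16 28 29 28 29 48 50]
 [51 52 49 48 27 29 28 18 15 16 17 27 28 28 46 50]
 [51 51 49 47 28 28 28 15 17 17 17 30 29 30 48 49]
 [50 51 49 48 29 28 27 16 16 16 17 28 28 27 48 47]
 [51 52 48 47 28 29 28 16 16 15 18 27 28 27 46 48]
 [51 52 49 49 28 29 29 16 16 16 15 27 27 28 48 50]
 [51 52 50 48 48 28 28 29 16 17 16 27 29 45 48 50]
 [52 49 52 50 48 40 26 28 16 17 16 28 41 48 50 52]
 [51 52 51 52 48 50 47 33 15 16 32 47 49 50 51 52]
 [35 49 52 50 50 50 49 48 48 47 48 48 50 50 50 51]
 [35 35 52 49 52 51 50 51 49 51 50 50 52 51 52 52]]
```

View pics/w24s.png

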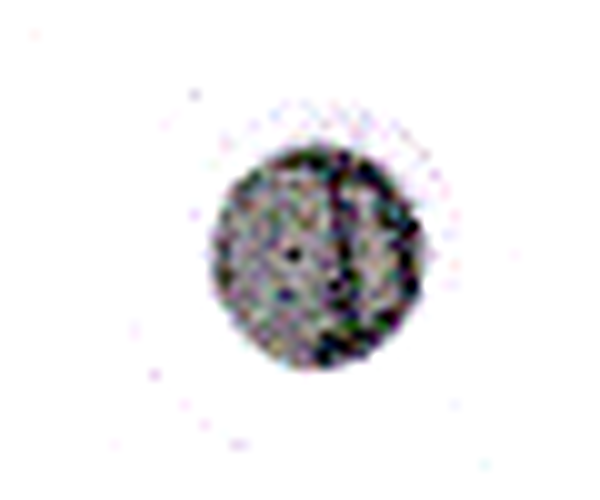

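View pics/w24d.png

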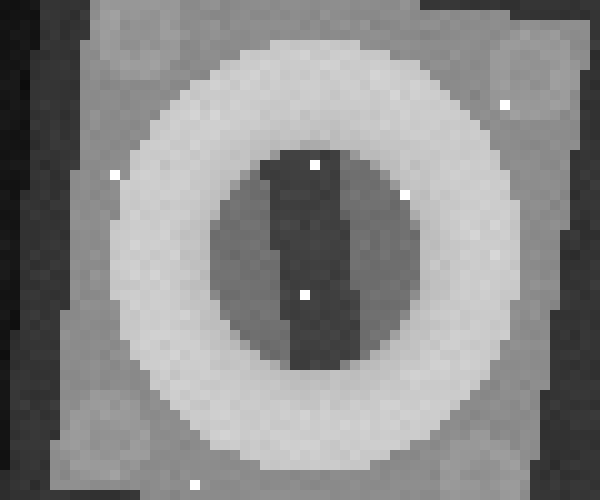

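The depth image shows the slot. I'll fit its angle.

```bash
python3 - <<'E'
from h import *
c=cam("wrist"); u,v=map(int,proj(c,[.528,.044,.03])); P=cloud(c)[v-25:v+25,u-30:u+30].reshape(-1,3)
q=P[(P[:,2]<.022)&(P[:,2]>.008)&(np.hypot(P[:,0]-.528,P[:,1]-.044)<.014)]
# midline per row of the slot, fitted with a straight line x = a + b*y
b=np.round((q[:,1])/.001).astype(int); ys=[];xs=[]
for k in np.unique(b):
    s=q[b==k]
    if len(s)>4: ys.append(s[:,1].mean()); xs.append((s[:,0].min()+s[:,0].max())/2)
ys,xs=np.array(ys),np.array(xs); m=abs(ys-ys.mean())<.0075
k=np.polyfit(ys[m],xs[m],1)[0]; ang=np.degrees(np.arctan2(-1,-k)); print("slot heading",ang,"cw of fixture x (rad)",np.radians(-5-ang))
E
```

```text
slot heading -80.19016426166304 cw of fixture x (rad) 1.3123159314813913
```

```bash
python3 - <<'E'
from h import *
A=[]
for i in range(6):
    c=cam("wrist"); u,v=map(int,proj(c,[.528,.044,.03])); P=cloud(c)[v-25:v+25,u-30:u+30]
    s=(P[...,2]<.022)&(P[...,2]>.008)&(np.hypot(P[...,0]-.528,P[...,1]-.044)<.014)
    L=[];Rr=[];rows=[]
    for r in range(17,35):
        j=np.where(s[r])[0]
        if len(j)>4: L.append(P[r,j[0],:2]);Rr.append(P[r,j[-1],:2])
    h=[]
    for e in (L,Rr):
        e=np.array(e); b=np.polyfit(e[:,1],e[:,0],1)[0]; h.append(np.degrees(np.arctan2(-1,-b)))
    # fixture: housing outline top at z>.03 (50 mm square) via minAreaRect
    Q=cloud(c); m=((Q[...,2]>.0295)&(Q[...,2]<.06)&(np.hypot(Q[...,0]-.528,Q[...,1]-.044)<.045))
    rect=cv2.minAreaRect((Q[m][:,:2]*1000).astype(np.float32))
    A.append(h); print(np.round(h,1),rect)
print(np.mean(A), "cw of x(-5):",np.radians(-5-np.mean(A)))
E
```

```text
[-80.7 -80.5] ((528.8964233398438, 44.036651611328125), (50.041507720947266, 50.00888442993164), 85.0655517578125)
[-80.4 -80.5] ((528.88916015625, 44.01891326904297), (50.090667724609375, 50.02132797241211), 85.05094146728516)
[-80.4 -80.5] ((528.9404296875, 43.995811462402344), (50.041015625, 49.986454010009766), 85.1942138671875)
[-80.4 -79.6] ((528.85009765625, 44.08711242675781), (50.04336166381836, 50.05282974243164), 85.14189147949219)
[-80.7 -80.5] ((528.8751831054688, 44.02403259277344), (50.170963287353516, 49.98723602294922), 85.11182403564453)
[-80.7 -79.8] ((528.926513671875, 44.014244079589844), (50.02223205566406, 50.00180435180664), 85.16968536376953)
-80.39022489574621 cw of x(-5): 1.3158076482497703
```

Six frames put the slot at 1.32 rad clockwise, past the 1.25 rad needed. Handing in.

```bash
python3 -c "
from station import *
hand_in()
print(get_obs()['t'])"
```

```text
the job is handed in; nothing more can be done
the job is handed in; nothing more can be done
```

The tag is clamped on its long edge in the fixture and the key is back in the wooden block. The job was handed in at about 29 s of the 64 s allowed.

**What I did:** I took the tag out of the leaning rest and released it to stand by itself in the gap. With the key pressed lightly on the cam face I swept it clockwise only. It dropped into the slot on that first sweep, so no back-and-forth was needed. I pushed it home, turned the paddle to about 1.6 rad clockwise, eased it back slightly and drew it out. I then set it in the hole it came from (the +y one).

**Last checks:**
- **Tag:** it is upright, with its ends about ±30 mm from the middle of the gap. The jaw has moved about 6 mm and sits on it. Clamping force cannot be measured directly.
- **Cam:** depth images down the sleeve show the slot 1.32 rad clockwise, past the 1.25 rad needed. The margin is modest; I had expected about 1.4 rad, and one rough estimate by eye gave 1.35.
- **Key:** it stands upright with its collar on the block, top about 102 mm over the bench (101 expected when fully down).
- **Bystanders:** the tray, screwdriver, cutters and flange looked unmoved in the final top view.
- **Forces:** the highest reading I saw was about 26 N (about 25 N vertically), while seating the tag. The wrist camera's estimates of the lock position spread over about 4 mm, so I corrected by force while inserting the key.

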